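Set the touch-mark and raise the hammer

ROBOT

A 6-joint arm with a two-finger parallel gripper is mounted at the origin on the work surface. World frame = base frame: x ahead of the robot, y to its left, z up, the work surface at z = 0. Lengths are in m, angles in rad, forces in N, time in s.
With the tool pointing down it reaches from about 0.375 to 0.925 m from the base axis. Payload 5.7 kg.
Tool frame: the origin (TCP) lies midway between the tips of the shut fingers; the grasp point (between the pads) lies 19 mm behind it; z points along the fingers, y is the direction in which the jaws open and shut (so a half turn about z gives the same grasp; the last joint's range is limited). The gripper opens to 85 mm and grips with 20 to 120 N. Pads are 22 mm wide; open, the fingers measure 114 mm over their backs; the gripper's body (76 mm by 85 mm) begins 54 mm behind the grasp point. The pads swing forward as they close: fully open they stand 13 mm farther back than shut.
Start: joints at [1.09, 0.359, 1.51, -0, 1.272, -0.115], TCP at [0.215, 0.56, 0.231] pointing down, gripper open.
Joint ranges: [-2.97, 2.97], [-1.01, 2.36], [0.21, 2.38], [-0.96, 4.11], [0.2, 2.71], [-2.98, 2.98]. Speed limits (rad/s): [2.39, 2.39, 3.14, 3.14, 3.14, 3.14].

INTERFACE

Orientations are given as a unit quaternion [w, x, y, z].
In Python, from workcell import r gives the robot as it stands.
- The arm moves only by the shell command python3 -m pendant 'ROWS' [OPENING]. ROWS is a JSON object of lists of equal length, an entry for each row: "xyz": the shift along the tool's x, y, z in units of 30 mm (1.0 is 30 mm), a list of three; "spin": the turn about the tool's z in units of 5 degrees (1.0 is 5 degrees). A call has 1 to 12 rows; each row shifts and turns the commanded pose from where the row before left it, along the tool's axes as they then stand; what a row does not reach is not made up. A row lasts 1/8 s, in which the tool goes at most 62.5 mm and 10.7 degrees, less where a joint would pass 70% of its speed; a pose out of reach is approached as far as the arm can. A call is refused whole if a number of a shift passes 1 or a number of a turn 1, either way. A call with a gripper value outside its range is refused whole. OPENING is the opening, from -1 (shut) to 1 (fully open), set as the call begins (- or left out, the last holds). The fingers move at their own pace and stop on an object; the grip force is fixed at half the most. Time passes only in rows, so rows that do not move let the fingers close. It gives the time, the measured TCP pose, the force and the opening at its end, in the units of the state.
- r.get_state(): the state, without advancing time (a new reading comes with each control period).
- r.grab_frame(name): name is "side" or "top" or "wrist"; returns the picture (420x560x3 uint8, red, green, blue); there is no depth.
- r.camera_params(name): a dict with "mtx" (3x3 intrinsics, pixels), "rvec" (rotation vector, rad) and "tvec" (3), from world to camera coordinates, as OpenCV has them. Camera axes: x right, y down, z forward; pixel columns grow to the right and rows downward; lengths in m; the calibration is good to about 2 mm. A picture is of the moment at which its call begins: read the wrist's pose just before it. camera_params takes no time and is no camera call; for the wrist camera it gives the pose at the moment of the call.
- r.close_job(): hands the job in, once; it reports no verdict.
The state is a dict: "time_s": time; "joint_positions": joint angles; "joint_velocities": joint speeds; "tau": joint torques, N m; "ee_pos": TCP position; "tcp_rot": TCP orientation; "contact_force": force on the tool from outside, world axes, zero at the start; "torque": the same for the moment, N m; "finger_gap": finger opening in m.
Only numpy, scipy, OpenCV 4.12 (cv2) and the standard library are available. Lean on these libraries where they do the work, as an engineer would, in place of code of your own. Each camera call takes 0.05 s, during which the arm holds its last target.

TASK

Slide the knife blank, keeping it flat on the block of the stamping jig, until the round black pen spot on it lies under the point of the punch (the point inside the spot) with the blank lying straight along the block, and let go of it. Then pick up the short club hammer that stands on its face, by its handle, and finish while still holding it steady in the air: level, face down, centred over the head of the punch and a few centimetres (about 4) clear of it, ready to strike. Do not strike or press the punch, and leave the brush, the lying cross-peen hammer, the offcut and the file alone.

Things in the scene. Friction and masses are not known exactly. Their poses are not given: they have to be found in the camera images.
- jig: Stamping jig, bolted down; yaw varies. Origin on the bench, below the punch. Dark steel block: x -55 to 55, y -55 to 95 mm, top 25 mm up. On it a column 40 x 30 mm at y = 74 mm, 91 mm high, and a 34 mm wide arm (72 to 97 mm up) to a guide bush (34 mm wide, 64 to 100 mm up) on the origin's axis. Foot flange 10 mm high out to y = 118, x = -75 to 75 mm.
- punch_tip (a point): The point of the punch that stands upright in the jig's guide bush: a 5 mm flat end, 35 mm above the bench, so 5 mm clear above the blank. Axes like the jig's.
- punch_head (a point): Centre of the top of the punch's round head (20 mm wide collar, 17 mm struck face), 135 mm above the bench. Axes like the jig's.
- punch (a joint): How far the punch is pressed down, m: 0 raised, reaches the blank at 0.005, stop at 0.008. A light return spring (about 2 N to start, 4.4 N at 5 mm) holds it up.
- blank: Loose steel knife blank, 232 x 34 x 5 mm, 0.22 kg, flat on the jig's block. Origin on its underside below the pen spot; x along it to the blade's point, to lie along the jig's x. Tang 24 mm wide, x = -115 to -15 mm; shoulder 34 mm wide to x = 35 mm, then blade. The tang juts over the block's edge towards the robot, 25 mm above the bench: fingers can pass both sides.
- mark (a point): Centre of the round black marker-pen spot (10 mm diameter) on top of the blank's shoulder (the 4 mm dots on the tang are pin holes); the blank's origin raised by 5 mm.
- tang (a point): Good place to take the tang: its mid thickness, 88 mm behind the spot (blank x = -88 mm).
- hammer: Club hammer, about 0.76 kg, standing on its round face, handle level. Origin: centre of the lower face; z up the head. Head 38 mm wide, 68 mm high. Wooden handle along -x, axis 34 mm up: 22 wide x 26 mm high from x = -19 to -110 mm, then 26 x 31 mm to x = -200 mm. Balances at about x = -12 mm: topples if the handle is pressed down; grip firmly, close behind the head.
- hammer_face (a point): Centre of the hammer's lower striking face (the body's origin).
- hammer_grip (a point): On the handle's axis close behind the head: hammer x = -37 mm, 34 mm above the face.
- brush: Bystander: wire brush, 255 mm long along its x (-190 to 65 mm), 32 mm wide, 34 mm high, wooden with brass wire. Origin on the bench under its wire part.
- peen_hammer: Bystander: cross-peen hammer lying on its side, 26 mm high; origin under its head (100 mm along its y), handle 250 mm along -x.
- offcut: Bystander: dark wooden block 75 by 55 by 45 mm high.
- file: Bystander: flat file, blade 200 mm along x from -50 to 150 mm, wooden handle to x = -155 mm, 28 mm high.
Mind the look-alikes: they are no part of the job. Of the things like the blank, leave any that is yellow; of the rest the smaller one is meant.

How it is judged:
By the outcome, as a careful person would: the job done as asked, in the order asked, and still so for the second after the job is handed in, while the arm keeps its last pose, push and grip.
It also fails if it takes over 58 s, if anything falls off the work surface, if the arm or the gripper's body presses on something with over 40 N, if the wrist force passes 120 N, or if a joint passes its speed limit or range.

## Working session

There is one attempt and no reset: what is moved stays moved. The work goes in short steps, Python scripts to look and compute and a shell command to move; the robot and the scene stay as the last step left them, time stands still between calls to the robot, and variables do not carry over. Pictures are saved under pics/ and viewed, and the job is handed in when it is done.

```bash
ls; mkdir -p pics; python3 - <<'E'
from workcell import r
import cv2
for n in("side","top","wrist"):
    f=r.grab_frame(n); cv2.imwrite(f"pics/{n}0.png",f[:,:,::-1])
    p=r.camera_params(n); print(n,p)
print(r.get_state())
E
```

```text
pics
side {'mtx': array([[448.24610044,   0.        , 282.43969458],
       [  0.        , 448.24610044, 208.93924127],
       [  0.        ,   0.        ,   1.        ]]), 'rvec': array([ 2.331695  , -0.20555072,  0.08170084]), 'tvec': array([-0.56854617,  0.12773916,  1.39950719])}
top {'mtx': array([[379.8997323 ,   0.        , 282.26305906],
       [  0.        , 379.8997323 , 217.37689211],
       [  0.        ,   0.        ,   1.        ]]), 'rvec': array([ 2.12633854, -2.17167402,  0.14026827]), 'tvec': array([-0.02171475,  0.56973908,  1.29936564])}
wrist {'mtx': array([[333.28163423,   0.        , 274.90191951],
       [  0.        , 333.28163423, 209.75272217],
       [  0.        ,   0.        ,   1.        ]]), 'rvec': array([-2.39097443, -1.64570653, -0.22666233]), 'tvec': array([-0.59857147, -0.03542528,  0.38019613])}
{'time_s': 0.15, 'joint_positions': array([ 1.08989019e+00,  3.59332609e-01,  1.51114783e+00,  1.71219326e-05,
        1.27252121e+00, -1.15094057e-01]), 'joint_velocities': array([-0.00037851, -0.00187334, -0.00142461,  0.00052858, -0.0009331 ,
        0.00247688]), 'tau': array([ 4.85538876e-04, -5.28027463e+01, -2.78931892e+01, -2.72233356e-04,
        8.26478354e-03,  3.60401953e-05]), 'ee_pos': array([0.21438619, 0.55984749, 0.23066454]), 'tcp_rot': array([-2.14666926e-04,  1.81890336e-01,  9.83318570e-01, -6.71043474e-04]), 'contact_force': array([-0.08093318,  0.42463428, -0.64136858]), 'torque': array([ 0.02633622, -0.00564998, -0.00551892]), 'finger_gap': 0.08540577366512972}
```

View pics/side0.png

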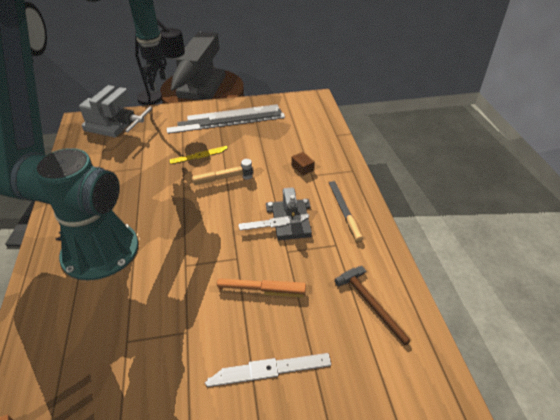

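View pics/top0.png

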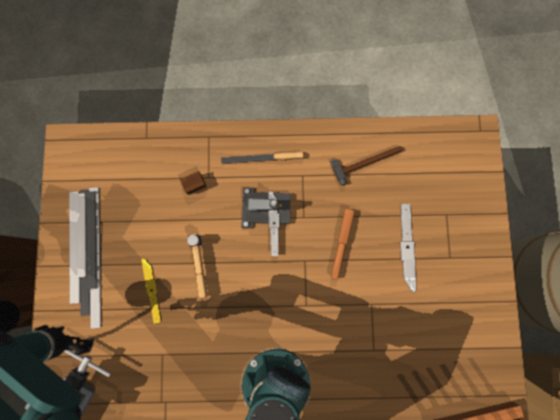

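View pics/wrist0.png

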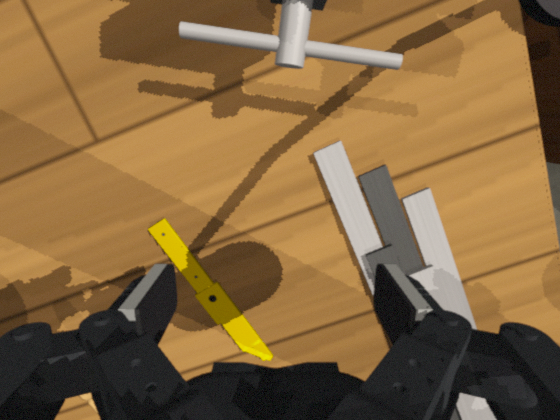

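Candidates for the blank in the top view are the yellow one (150,290), which is excluded, the large silver one lying on the bench (407,247), and the smaller silver one on the jig (275,230). I choose the one on the jig. The club hammer stands at (197,243); the peen hammer lies at (340,172). Next, a close crop to check.

```bash
cat > h.py <<'E'
import numpy as np, cv2
from workcell import r
def crop(src,x0,y0,w,h,k,out):
    im=cv2.imread(src)[y0:y0+h,x0:x0+w]; cv2.imwrite(out,cv2.resize(im,None,fx=k,fy=k,interpolation=cv2.INTER_CUBIC))
def pix2w(p,uv,z):
    R,_=cv2.Rodrigues(p['rvec']); t=np.ravel(p['tvec'])
    d=R.T@np.linalg.inv(p['mtx'])@np.array([uv[0],uv[1],1.]); c=-R.T@t
    return c+d*(z-c[2])/d[2]
def w2pix(p,X):
    q,_=cv2.projectPoints(np.atleast_2d(np.float64(X)),p['rvec'],p['tvec'],p['mtx'],None); return q[:,0]
E
python3 -c "
from h import *
crop('pics/top0.png',180,170,125,140,4,'pics/topc.png')
crop('pics/side0.png',180,140,150,110,5,'pics/sidec.png')"
```

```text
(no output)
```

View pics/topc.png

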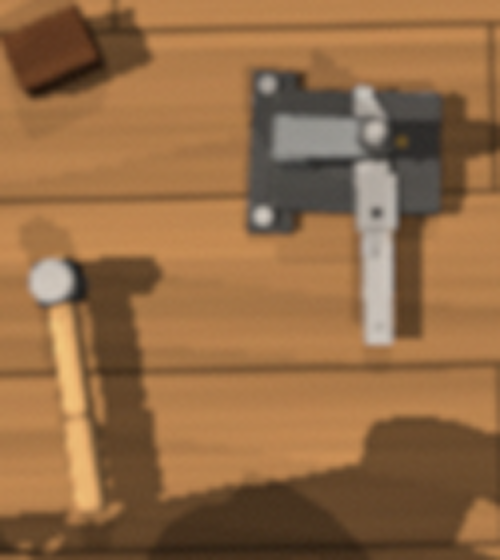

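View pics/sidec.png

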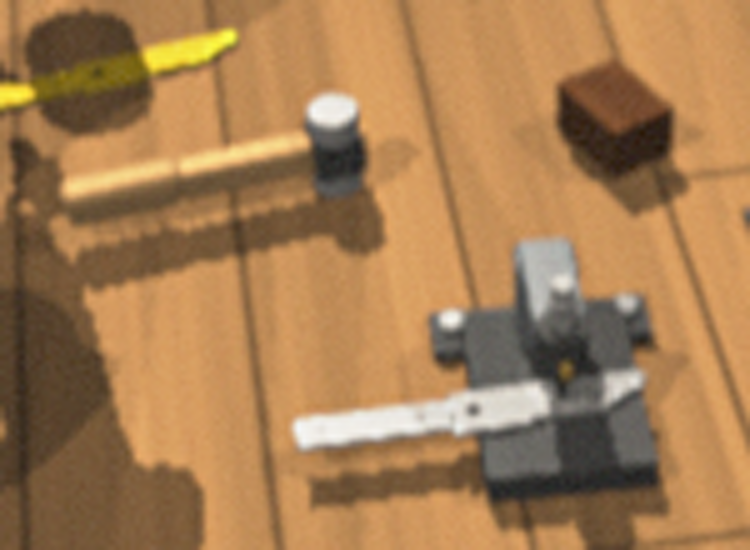

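The crops show the spot at top crop (377,212), the punch head at (374,132), the tang end at (378,345), and the hammer's top face at (52,281) with its handle end at (88,512).

```bash
python3 - <<'E'
from h import *
T=r.camera_params('top');S=r.camera_params('side')
t=lambda x,y,z:pix2w(T,(180+(x+.5)/4-.5,170+(y+.5)/4-.5),z).round(4)
s=lambda x,y,z:pix2w(S,(180+(x+.5)/5-.5,140+(y+.5)/5-.5),z).round(4)
for n,a in dict(spot=(377,212,.03),hole1=(376,251,.03),hole2=(378,327,.03),tangL=(363,345,.03),tangR=(393,345,.03),shL=(357,162,.03),shR=(397,162,.03),head=(374,132,.135),flangeN=(263,216,.012),flangeF=(267,84,.012),blkNR=(441,212,.025),blkFR=(441,93,.025),hamtop=(52,281,.068),hend=(88,512,.05),hneck=(63,308,.047)).items(): print('T',n,t(*a))
for n,a in dict(spot=(473,410,.03),tangN=(298,445,.03),tangF=(293,421,.03),head=(562,284,.135),hamtop=(333,111,.068),hend=(66,190,.044),blkNR=(493,492,.025),blkFR=(656,477,.025),blkNL=(468,318,.025)).items(): print('S',n,s(*a))
E
```

```text
T spot [ 0.5522 -0.0036  0.03  ]
T hole1 [ 0.5176 -0.0021  0.03  ]
T hole2 [ 0.4508 -0.0027  0.03  ]
T tangL [0.4354 0.0107 0.03  ]
T tangR [ 0.4348 -0.0156  0.03  ]
T shL [0.5973 0.0133 0.03  ]
T shR [ 0.5966 -0.0222  0.03  ]
T head [ 0.6055 -0.0051  0.135 ]
T flangeN [0.553  0.0991 0.012 ]
T flangeF [0.6735 0.0945 0.012 ]
T blkNR [ 0.5516 -0.0603  0.025 ]
T blkFR [ 0.6591 -0.0628  0.025 ]
T hamtop [0.4941 0.2743 0.068 ]
T hend [0.2984 0.2459 0.05  ]
T hneck [0.4721 0.2696 0.047 ]
S spot [ 0.5499 -0.0035  0.03  ]
S tangN [ 0.4356 -0.0144  0.03  ]
S tangF [0.4347 0.0072 0.03  ]
S head [ 0.6061 -0.0082  0.135 ]
S hamtop [0.4938 0.2732 0.068 ]
S hend [0.3   0.248 0.044]
S blkNR [ 0.5514 -0.0715  0.025 ]
S blkFR [ 0.6542 -0.077   0.025 ]
S blkNL [0.5611 0.0877 0.025 ]
```

```bash
cat >> h.py <<'E'
from scipy.spatial.transform import Rotation as Ro
def rot(s): 
    q=s['tcp_rot']; return Ro.from_quat([q[1],q[2],q[3],q[0]]).as_matrix()
def plan(target,yaw_deg):
    """yaw = world direction of tool y (deg)"""
    s=r.get_state(); R=rot(s); y=np.degrees(np.arctan2(R[1,1],R[0,1]))
    d=(yaw_deg-y+90)%180-90
    spin=-d  # tool z down
    R2=R@Ro.from_euler('z',spin,degrees=True).as_matrix()
    sh=R2.T@(np.array(target)-s['ee_pos'])
    print('now',s['time_s'],s['ee_pos'].round(4),'yaw',round(y,2),'gap',round(s['finger_gap'],4),'F',s['contact_force'].round(1),'tz',R[:,2].round(4))
    print('spin units',round(spin/5,3),'then shift units',(sh/.03).round(3), 'if shift before spin',(R.T@(np.array(target)-s['ee_pos'])/.03).round(3))
E
python3 - <<'E'
from h import *
plan((.43,0,.23),88.5)
p=r.camera_params('wrist');R,_=cv2.Rodrigues(p['rvec']);c=-R.T@p['tvec'];s=r.get_state()
print('cam in tool',rot(s).T@(c-s['ee_pos']), rot(s).T@R.T)
E
```

```text
now 0.15 [0.2144 0.5598 0.2307] yaw 69.04 gap 0.0854 F [-0.1  0.4 -0.6] tz [-7.0e-04 -1.2e-03 -1.0e+00]
spin units -3.892 then shift units [ -7.673 -18.467   0.041] if shift before spin [-13.387 -14.856   0.041]
cam in tool [ 7.03197586e-02 -1.05493768e-04 -1.43004287e-01] [[ 2.94000581e-04 -9.61624076e-01 -2.74370280e-01]
 [ 9.99999022e-01  6.57916351e-04 -1.23434619e-03]
 [ 1.36748971e-03 -2.74369648e-01  9.61623329e-01]]
```

```bash
python3 -m pendant '{"xyz":[[0,0,0],[0,0,0],[0,0,0],[0,0,0],[-0.4,-1,0],[-0.4,-1,0],[-0.4,-1,0],[-0.4,-1,0],[-0.4,-1,0],[-0.4,-1,0],[-0.4,-1,0],[-0.4,-1,0]],"spin":[-1,-1,-1,-0.9,0,0,0,0,0,0,0,0]}' && python3 -m pendant '{"xyz":[[-0.4,-1,0],[-0.4,-1,0],[-0.4,-1,0],[-0.4,-1,0],[-0.4,-1,0],[-0.4,-1,0],[-0.4,-1,0],[-0.4,-1,0],[-0.4,-1,0],[-0.4,-1,0],[-0.4,-0.5,0],[0,0,0]],"spin":[0,0,0,0,0,0,0,0,0,0,0,0]}'; python3 - <<'E'
from h import *
plan((.43,0,.23),88.5)
p=r.camera_params('wrist');np.save('w1.npy',p)
cv2.imwrite('pics/w1.png',r.grab_frame('wrist')[:,:,::-1])
E
```

```text
time_s: 1.65
ee_pos: [0.3045, 0.3168, 0.2311]
tcp_rot: [-0.0, 0.013, 1.0, -0.0]
contact_force: [0.4, -0.2, -1.0]
finger_gap: 0.0854
time_s: 3.15
ee_pos: [0.4293, -0.0008, 0.2313]
tcp_rot: [0.0, 0.014, 1.0, 0.0]
contact_force: [0.4, 1.0, 0.1]
finger_gap: 0.0855
now 3.15 [ 0.4293 -0.0008  0.2313] yaw 88.43 gap 0.0855 F [0.4 1.  0.1] tz [ 3.e-04  1.e-04 -1.e+00]
spin units -0.013 then shift units [-0.024  0.028  0.043] if shift before spin [-0.024  0.028  0.043]
```

View pics/w1.png

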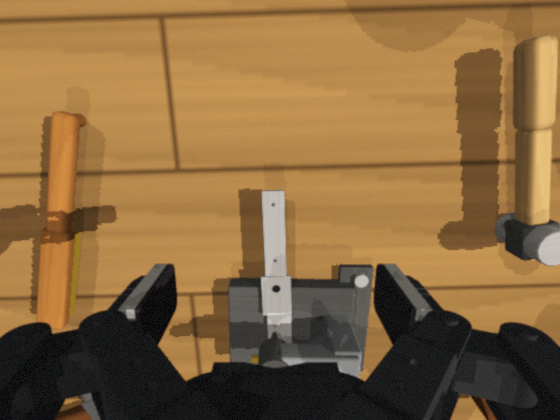

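```bash
python3 -c "
from h import *
crop('pics/w1.png',215,180,160,190,3,'pics/w1c.png')"
```

```text
(no output)
```

View pics/w1c.png

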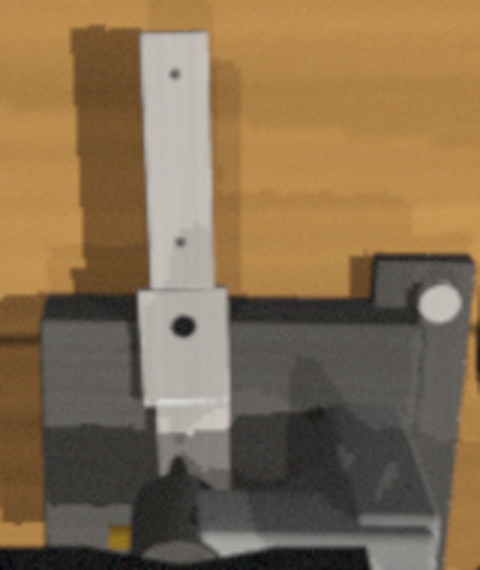

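The spot is at crop (183,326), the pin holes at (175,74) and (180,242), and the near top edge of the block runs from (43,320) to (420,323). The dark cone of the punch point is at about (179,462).

```bash
python3 - <<'E'
from h import *
p=np.load('w1.npy',allow_pickle=True).item()
t=lambda x,y,z:pix2w(p,(215+(x+.5)/3-.5,180+(y+.5)/3-.5),z)
P={n:t(*a) for n,a in dict(spot=(183,326,.03),h2=(175,74,.03),h1=(180,242,.03),tl=(140,35,.03),tr=(208,35,.03),tl2=(150,287,.03),tr2=(214,287,.03),shl=(138,292,.03),shr=(228,290,.03),shl2=(145,402,.03),shr2=(230,402,.03),bl=(43,320,.025),br=(420,323,.025),bl2=(44,425,.025),bl3=(46,545,.025),tip=(179,462,.035)).items()}
for n,v in P.items(): print(n,v.round(4))
a=lambda u,v:np.degrees(np.arctan2(*(P[v]-P[u])[[1,0]]))
print('blank yaw',a('h2','spot'),a('h2','h1'),a('tl','tl2'),a('tr','tr2'),'block edge',a('bl','br')-90,a('bl','bl3'))
E
```

```text
spot [ 0.5512 -0.0035  0.03  ]
h2 [ 0.451  -0.0037  0.03  ]
h1 [ 0.5161 -0.0037  0.03  ]
tl [ 0.4364 -0.0156  0.03  ]
tr [0.4371 0.0084 0.03  ]
tl2 [ 0.5344 -0.0155  0.03  ]
tr2 [0.535  0.0087 0.03  ]
shl [ 0.5363 -0.0202  0.03  ]
shr [0.5364 0.014  0.03  ]
shl2 [ 0.5841 -0.0193  0.03  ]
shr2 [0.585  0.0141 0.03  ]
bl [ 0.5499 -0.0579  0.025 ]
br [0.5551 0.0887 0.025 ]
bl2 [ 0.5968 -0.0605  0.025 ]
bl3 [ 0.6544 -0.0634  0.025 ]
tip [ 0.6082 -0.0066  0.035 ]
blank yaw 0.11929655084410709 0.009549782019102638 0.03307408808238511 0.21298002508146277 block edge -2.021757409698921 -3.025182934983837
```

```bash
python3 - <<'E'
from h import *
plan((.463,-.0037,.009),90.1)
E
```

```text
now 3.2 [ 4.284e-01 -1.000e-04  2.311e-01] yaw 88.48 gap 0.0855 F [ 0.5  0.4 -0.3] tz [-8.e-04  6.e-04 -1.e+00]
spin units -0.324 then shift units [-1.16  -0.128  7.403] if shift before spin [-1.163 -0.095  7.403]
```

```bash
python3 -m pendant '{"xyz":[[-0.4,-0.04,0],[-0.4,-0.04,0.5],[-0.35,-0.03,1],[0,0,1],[0,0,1],[0,0,1],[0,0,1],[0,0,1],[0,0,0.6],[0,0,0.3],[0,0,0],[0,0,0]],"spin":[-0.32,0,0,0,0,0,0,0,0,0,0,0]}' ; python3 - <<'E'
from h import *
plan((.463,-.0037,.009),90.1)
cv2.imwrite('pics/w2.png',r.grab_frame('wrist')[:,:,::-1])
E
```

```text
time_s: 4.7
ee_pos: [0.4634, -0.0038, 0.0097]
tcp_rot: [0.0, -0.001, 1.0, -0.0]
contact_force: [0.5, -0.1, 0.2]
finger_gap: 0.0858
now 4.7 [ 0.4634 -0.0038  0.0097] yaw 90.16 gap 0.0858 F [ 0.5 -0.1  0.2] tz [ 9.e-04 -2.e-04 -1.e+00]
spin units 0.011 then shift units [0.014 0.005 0.023] if shift before spin [0.014 0.005 0.023]
```

View pics/w2.png

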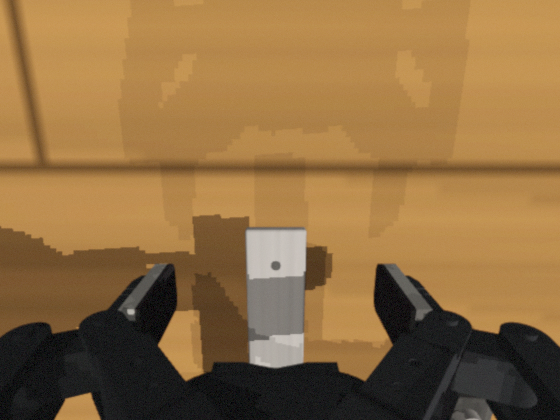

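The tang (x 247–305) is centred between the fingers (175 and 376), so I can close the gripper.

```bash
python3 -m pendant '{"xyz":[[0,0,0],[0,0,0],[0,0,0],[0,0,0],[0,0,0],[0,0,0]],"spin":[0,0,0,0,0,0]}' -1; python3 - <<'E'
from h import *
plan((.463,-.0037,.009),90.1)
cv2.imwrite('pics/w3.png',r.grab_frame('wrist')[:,:,::-1])
E
```

```text
time_s: 5.5
ee_pos: [0.4629, -0.0039, 0.0093]
tcp_rot: [0.0, -0.001, 1.0, -0.0]
contact_force: [-0.1, 0.4, 0.2]
finger_gap: 0.0221
now 5.5 [ 0.4629 -0.0039  0.0093] yaw 90.14 gap 0.0221 F [-0.1  0.4  0.2] tz [ 0.e+00 -1.e-04 -1.e+00]
spin units 0.008 then shift units [-0.003  0.008  0.01 ] if shift before spin [-0.003  0.008  0.01 ]
```

View pics/w3.png

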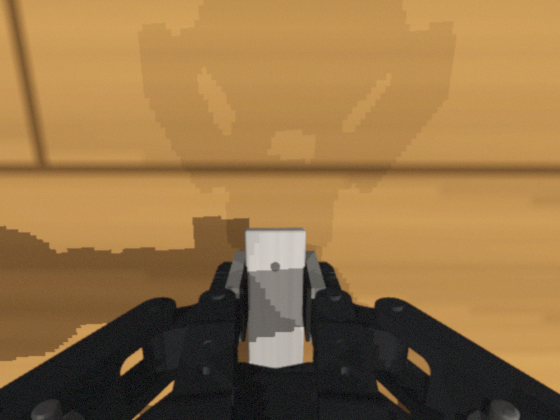

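```bash
python3 - <<'E'
from h import *
plan((.5186,-.003,.0093),87.8)
E
python3 -m pendant '{"xyz":[[-0.2,0,0],[-0.2,0,0],[-0.2,0,0],[-0.2,0,0],[-0.2,0,0],[-0.2,0,0],[-0.2,0,0],[-0.2,0,0],[-0.2,0,0],[0,0,0]],"spin":[0.1,0.1,0.1,0.1,0.06,0,0,0,0,0]}'; python3 - <<'E'
from h import *
plan((.5186,-.003,.0093),87.8)
for n in('side','top'): cv2.imwrite(f'pics/{n}1.png',r.grab_frame(n)[:,:,::-1])
crop('pics/side1.png',230,180,90,70,8,'pics/side1c.png')
crop('pics/top1.png',235,175,70,80,7,'pics/top1c.png')
E
```

```text
now 5.55 [ 0.4629 -0.0039  0.0093] yaw 90.14 gap 0.0223 F [ 0.3 -0.7  0.6] tz [ 0.e+00 -1.e-04 -1.e+00]
spin units 0.468 then shift units [-1.853  0.102  0.   ] if shift before spin [-1.856  0.026  0.   ]
time_s: 6.8
ee_pos: [0.518, -0.0054, 0.0095]
tcp_rot: [0.001, 0.019, 1.0, -0.0]
contact_force: [-1.3, 0.3, 4.9]
finger_gap: 0.0226
now 6.8 [ 0.518  -0.0054  0.0095] yaw 87.84 gap 0.0226 F [-1.3  0.3  4.9] tz [ 1.5e-03 -2.0e-04 -1.0e+00]
spin units 0.008 then shift units [-0.016  0.08   0.007] if shift before spin [-0.016  0.08   0.007]
```

View pics/side1c.png

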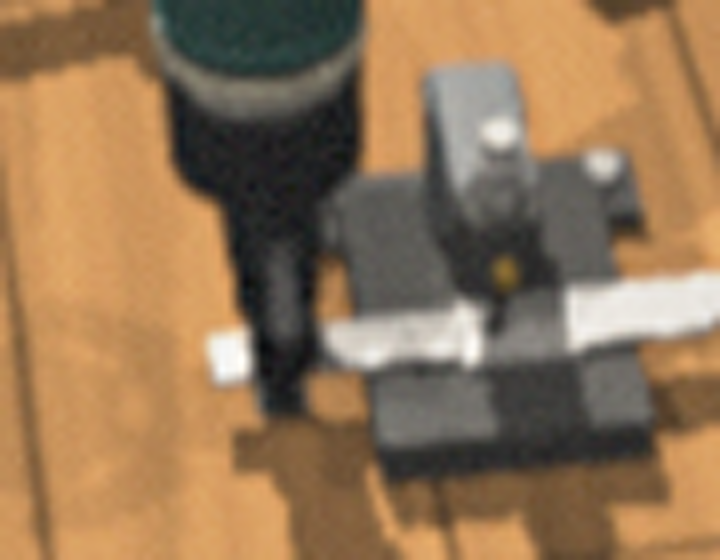

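View pics/top1c.png

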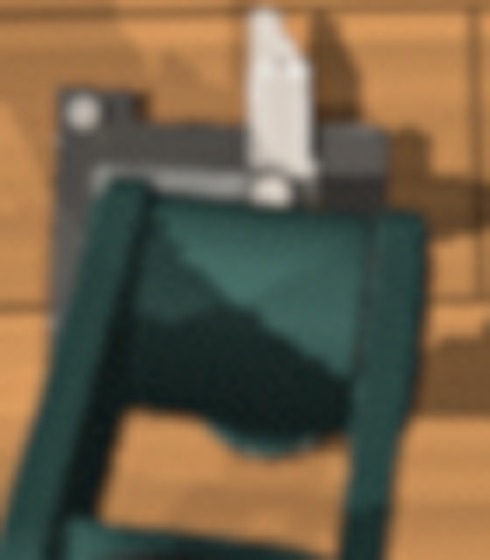

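```bash
python3 -m pendant '{"xyz":[[-0.01,0.04,0],[0,0.04,0],[0,0,0]],"spin":[0,0,0]}'; python3 - <<'E'
from h import *
plan((.5186,-.003,.0093),87.8)
f=r.grab_frame('side');S=r.camera_params('side')
for n,P in dict(tip=(.6068,-.006,.035),spot=(.6068,-.006,.03),head=(.6068,-.006,.135)).items():
    q=w2pix(S,P)[0]; print(n,q, (q-[270,190]+.5)*12-.5)
cv2.imwrite('pics/side2.png',f[:,:,::-1])
crop('pics/side2.png',270,190,50,45,12,'pics/side2c.png')
E
```

```text
time_s: 7.28
ee_pos: [0.5183, -0.0032, 0.0096]
tcp_rot: [0.001, 0.019, 1.0, -0.0]
contact_force: [0.5, -3.0, 4.3]
finger_gap: 0.0224
now 7.275 [ 0.5183 -0.0032  0.0096] yaw 87.84 gap 0.0224 F [ 0.5 -3.   4.3] tz [ 1.8e-03 -6.0e-04 -1.0e+00]
spin units 0.008 then shift units [-0.011  0.006  0.009] if shift before spin [-0.011  0.006  0.009]
tip [291.7371648  218.83026718] [266.34597761 351.46320622]
spot [291.72102358 219.9190659 ] [266.15228299 364.52879086]
head [292.07711903 195.89880603] [270.42542839  76.28567232]
```

View pics/side2c.png

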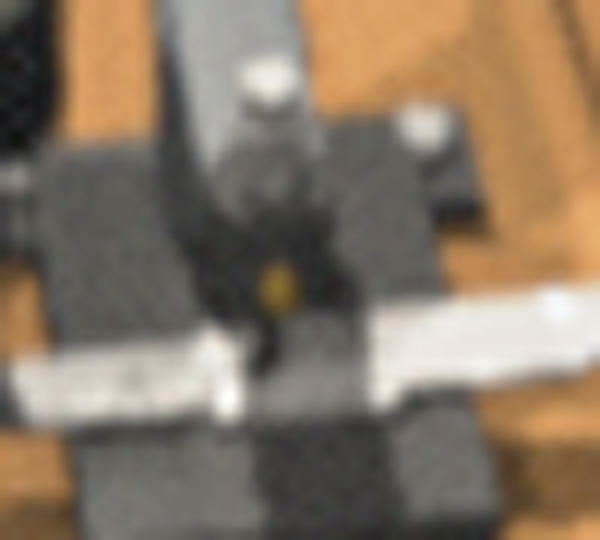

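```bash
python3 -m pendant '{"xyz":[[0,0,0],[0,0,0],[0,0,0],[0,0,0],[0,0,0],[0,0,-1],[0.3,0,-1],[0.5,0,-1],[0.5,0,-1],[0.5,0,-0.8],[0,0,0],[0,0,0]],"spin":[0,0,0,0,0,0,0,0,0,0,0,0]}' 1; python3 - <<'E'
from h import *
plan((.465,-.003,.155),87.8)
p=r.camera_params('wrist');np.save('w4.npy',p)
cv2.imwrite('pics/w4.png',r.grab_frame('wrist')[:,:,::-1])
crop('pics/w4.png',195,160,180,215,2.7,'pics/w4c.png')
E
```

```text
time_s: 8.82
ee_pos: [0.4635, -0.0009, 0.1529]
tcp_rot: [0.0, 0.019, 1.0, -0.0]
contact_force: [-0.6, -0.5, -1.1]
finger_gap: 0.0859
now 8.825 [ 0.4635 -0.0009  0.1529] yaw 87.84 gap 0.0859 F [-0.6 -0.5 -1.1] tz [ 2.e-04 -1.e-04 -1.e+00]
spin units 0.008 then shift units [-0.053 -0.07  -0.069] if shift before spin [-0.053 -0.07  -0.069]
```

View pics/w4c.png

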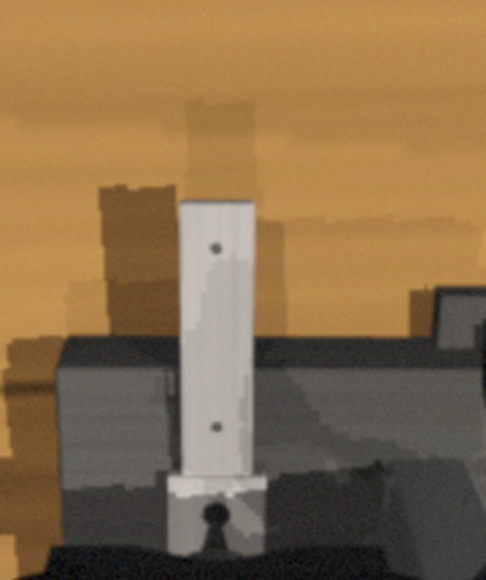

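```bash
python3 - <<'E'
from h import *
crop('pics/w4.png',245,325,60,45,12,'pics/w4d.png')
p=np.load('w4.npy',allow_pickle=True).item()
t=lambda x,y,z:pix2w(p,(195+(x+.5)/2.7-.5,160+(y+.5)/2.7-.5),z)
P={n:t(*a) for n,a in dict(spot=(216,515,.03),h2=(216,248,.03),h1=(216,427,.03),tl=(180,210,.03),tl2=(182,465,.03),tr=(254,210,.03),tr2=(252,465,.03),bl=(58,367,.025),bb=(63,540,.025),br=(435,368,.025)).items()}
for n,v in P.items(): print(n,v.round(4))
a=lambda u,v:np.degrees(np.arctan2(*(P[v]-P[u])[[1,0]]))
print('blank yaw',a('h2','spot'),a('h2','h1'),a('tl','tl2'),a('tr','tr2'),'block',a('bl','br')-90,a('bl','bb'))
E
```

```text
spot [ 0.6069 -0.0066  0.03  ]
h2 [ 0.5064 -0.0028  0.03  ]
h1 [ 0.5717 -0.0053  0.03  ]
tl [ 0.493  -0.0137  0.03  ]
tl2 [ 0.5862 -0.0175  0.03  ]
tr [0.4939 0.0096 0.03  ]
tr2 [0.5871 0.0065 0.03  ]
bl [ 0.5499 -0.0579  0.025 ]
bb [ 0.6195 -0.0621  0.025 ]
br [0.5549 0.0694 0.025 ]
blank yaw -2.1578569056149175 -2.1578569056148935 -2.3644847525340476 -1.9163358176427163 block -2.274448453878634 -3.4409793971307403
```

View pics/w4d.png

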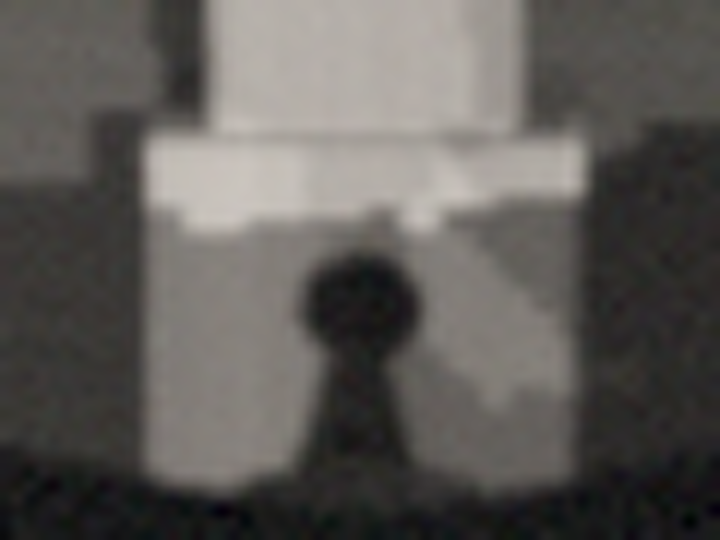

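```bash
python3 - <<'E'
from h import *
im=cv2.imread('pics/w4.png')[340:370,260:292].astype(float)
im=np.clip((im-10)*4,0,255).astype('u1')
cv2.imwrite('pics/w4e.png',cv2.resize(im,None,fx=18,fy=18,interpolation=cv2.INTER_CUBIC))
p=np.load('w4.npy',allow_pickle=True).item()
for a in [(.6068,-.0066,.03),(.6068,-.0066,.035),(.6043,-.0066,.035),(.6093,-.0066,.035)]: 
    q=w2pix(p,a)[0]; print(q,(q-[260,340]+.5)*18)
E
```

```text
[274.70076523 350.35160772] [273.61377405 195.32893904]
[274.69062616 354.01146481] [273.43127087 261.20636655]
[274.58907181 351.73906268] [271.60329253 220.30312822]
[274.79173213 356.27383397] [275.25117843 301.92901138]
```

View pics/w4e.png

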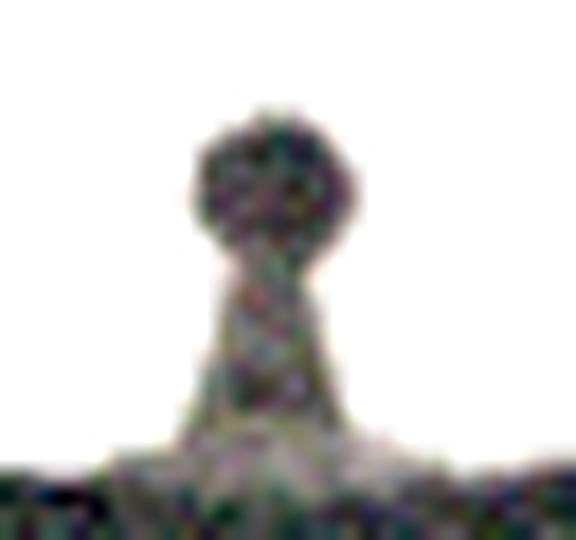

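```bash
python3 - <<'E'
from h import *
plan((.508,-.003,.10),87.8)
E
python3 -m pendant '{"xyz":[[-0.5,-0.04,0.5],[-0.5,-0.04,0.6],[-0.5,-0.05,0.6],[0,0,0],[0,0,0]],"spin":[0,0,0,0,0]}'; python3 - <<'E'
from h import *
plan((.508,-.003,.10),87.8)
p=r.camera_params('wrist');np.save('w5.npy',p)
f=np.mean([r.grab_frame('wrist')[:,:,::-1].astype(float) for _ in range(6)],0);np.save('w5f.npy',f)
cv2.imwrite('pics/w5.png',f)
q=w2pix(p,(.607,-.0066,.03))[0];print(q)
u,v=map(int,q)
im=np.clip((f[v-12:v+23,u-20:u+20]-10)*2.5,0,255).astype('u1')
print(u,v);cv2.imwrite('pics/w5e.png',cv2.resize(im,None,fx=16,fy=16,interpolation=cv2.INTER_CUBIC))
E
```

```text
now 8.875 [ 0.4633 -0.0009  0.1526] yaw 87.84 gap 0.0854 F [ 0.7  0.2 -1.5] tz [-7.e-04  0.e+00 -1.e+00]
spin units 0.007 then shift units [-1.491 -0.014  1.752] if shift before spin [-1.491 -0.015  1.752]
time_s: 9.5
ee_pos: [0.5074, -0.0063, 0.1018]
tcp_rot: [-0.001, 0.019, 1.0, 0.0]
contact_force: [0.4, -0.3, 0.4]
finger_gap: 0.0855
now 9.5 [ 0.5074 -0.0063  0.1018] yaw 87.84 gap 0.0855 F [ 0.4 -0.3  0.4] tz [-1.9e-03  2.0e-04 -1.0e+00]
spin units 0.009 then shift units [-0.018  0.111  0.062] if shift before spin [-0.018  0.111  0.062]
[279.52982525 347.64681171]
279 347[ WARN:0@6.868] global loadsave.cpp:1063 imwrite_ Unsupported depth image for selected encoder is fallbacked to CV_8U.
```

View pics/w5e.png

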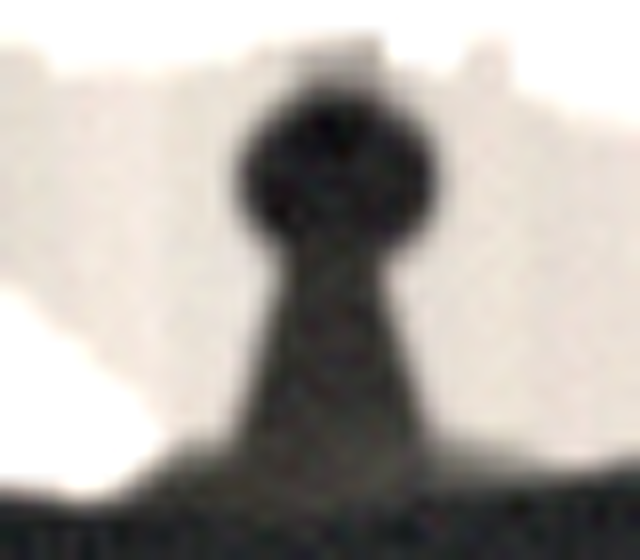

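View pics/w5.png

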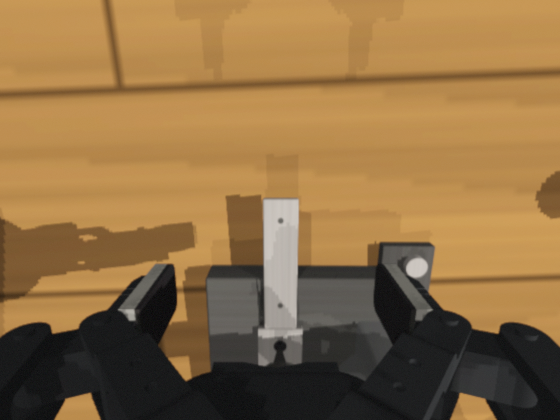

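```bash
python3 - <<'E'
from h import *
f=np.load('w5f.npy').mean(2)
print(f[339:364,270:292].round(0).astype(int))
p=np.load('w5.npy',allow_pickle=True).item()
for a in [(.607,-.006,.03),(.607,-.006,.035)]: print(w2pix(p,a)[0])
E
```

```text
[[105 104 101 103 100  99  96  85  75  71  69  70  77  92  99 104 110 105
   99 101 102 116]
 [100 100 100 100 100  98  90  73  56  50  54  57  65  81  89  96  99 100
  100  99 101 110]
 [ 99  99 101 100  97  87  68  49  36  31  32  34  45  65  79  92  97  99
   99 100 101 101]
 [100 100 100  99  89  68  46  31  22  17  21  21  31  43  56  77  93  98
   99 100 100  99]
 [100  99 100  94  72  45  31  21  20  16  17  20  25  29  38  58  85  97
  100 100 100  99]
 [100  99  99  85  56  32  26  22  20  19  17  23  25  24  27  42  76  96
  100  99 100 100]
 [101 101  97  79  42  28  26  24  23  24  23  26  26  23  23  31  71  93
   98 102  99 100]
 [100  99  98  77  42  24  21  22  24  22  22  23  24  25  24  32  68  91
   99 100 101 100]
 [100  99  99  79  45  26  20  21  23  26  25  22  25  22  24  34  73  93
  100 100  99 100]
 [101  99 100  87  59  32  18  25  21  24  24  23  23  25  29  48  80  96
  100 101 100 100]
 [ 99 100  99  94  76  50  31  22  26  26  27  25  27  30  43  66  90  97
   99  99 102 100]
 [100 100 100  99  91  70  49  29  29  27  25  29  33  47  67  84  95  99
  1
[... 581 characters left out ...]
01 100 100  79  49  32  28  29  29  29  28  30  39  66  91  99  99
  100 101 102 100]
 [101 100 101  96  73  41  28  28  28  31  30  30  30  32  55  85  98 100
  100 101 100 100]
 [101 100 100  92  64  34  28  32  28  28  30  30  28  31  44  78  95  99
  101 100 100 101]
 [100 101  98  81  53  32  30  30  32  30  30  31  32  31  39  70  91  98
  100 101 101 101]
 [101  97  94  73  43  29  30  30  32  32  33  33  33  34  35  57  81  92
   96  99  99  99]
 [ 86  80  75  58  37  33  34  31  31  34  34  35  34  35  36  51  66  75
   81  86  88  91]
 [ 62  57  53  43  35  31  33  31  32  33  36  35  36  38  39  43  54  59
   64  69  72  78]]
[280.31959156 347.62230202]
[280.41727813 352.12097727]
```

The spot's centre is at (279.6,346.0). The punch cone narrows to the 5 mm point width at about row 352. If aligned it would be at 350.5, so the point is inside the spot but about 1.4 mm ahead of its centre. I'll regrip and nudge.

```bash
python3 - <<'E'
from h import *
plan((.5183,-.0032,.0095),87.84)
E
```

```text
now 9.8 [ 0.5081 -0.0064  0.1028] yaw 87.84 gap 0.0855 F [ 0.5 -0.3 -0.4] tz [ 7.e-04 -2.e-04 -1.e+00]
spin units 0.0 then shift units [-0.335  0.121  3.112] if shift before spin [-0.335  0.121  3.112]
```

```bash
python3 -m pendant '{"xyz":[[-0.34,0.12,0.2],[0,0,0.9],[0,0,1],[0,0,0.7],[0,0,0.3],[0,0,0],[0,0,0]],"spin":[0,0,0,0,0,0,0]}'; python3 - <<'E'
from h import *
plan((.5183,-.0032,.0095),87.84)
E
```

```text
time_s: 10.68
ee_pos: [0.5192, -0.0033, 0.0099]
tcp_rot: [0.001, 0.019, 1.0, -0.0]
contact_force: [0.3, 0.2, -0.2]
finger_gap: 0.0856
now 10.675 [ 0.5192 -0.0033  0.0099] yaw 87.85 gap 0.0856 F [ 0.3  0.2 -0.2] tz [ 1.2e-03 -3.0e-04 -1.0e+00]
spin units 0.001 then shift units [0.03  0.001 0.014] if shift before spin [0.03  0.001 0.014]
```

```bash
python3 -m pendant '{"xyz":[[0,0,0],[0,0,0],[0,0,0],[0,0,0],[0,0,0],[0,0,0],[-0.023,0,0],[-0.023,0,0],[0,0,0],[0,0,0]],"spin":[0,0,0,0,0,0,0,0,0,0]}' -1;python3 -m pendant '{"xyz":[[0,0,0],[0,0,0],[0,0,0],[0,0,0],[0,0,0],[0,0,-1],[0,0,-1],[0.2,0,-1],[0.2,0,-0.1],[0,0,0],[0,0,0]],"spin":[0,0,0,0,0,0,0,0,0,0,0]}' 1; python3 - <<'E'
from h import *
plan((.508,-.0063,.10),87.8)
p=r.camera_params('wrist');np.save('w6.npy',p)
f=np.mean([r.grab_frame('wrist')[:,:,::-1].astype(float) for _ in range(5)],0)
cv2.imwrite('pics/w6.png',f.astype('u1'))
for a in [(.608,-.006,.03),(.608,-.006,.035)]: q=w2pix(p,a)[0];print(q)
u,v=map(int,q)
im=np.clip((f[v-22:v+18,u-20:u+20]-10)*2.5,0,255).astype('u1')
g=f.mean(2);print(u,v,u-10,v-16);print(g[v-16:v+10,u-10:u+11].round(0).astype(int));cv2.imwrite('pics/w6e.png',cv2.resize(im,None,fx=14,fy=14,interpolation=cv2.INTER_CUBIC))
E
```

```text
time_s: 11.92
ee_pos: [0.5185, -0.0032, 0.0092]
tcp_rot: [-0.001, 0.019, 1.0, 0.0]
contact_force: [-2.7, -0.8, 7.1]
finger_gap: 0.0228
time_s: 13.3
ee_pos: [0.5071, -0.0028, 0.1013]
tcp_rot: [-0.001, 0.019, 1.0, 0.0]
contact_force: [-0.7, 0.4, -0.6]
finger_gap: 0.0855
now 13.3 [ 0.5071 -0.0028  0.1013] yaw 87.84 gap 0.0855 F [-0.7  0.4 -0.6] tz [-1.7e-03  1.0e-04 -1.0e+00]
spin units 0.008 then shift units [-0.033 -0.117  0.044] if shift before spin [-0.033 -0.117  0.044]
[275.70953148 349.59003997]
[275.71766092 354.13028708]
275 354 265 338
[[171 172 168 165 152 139 136 134 130 125 116 113 108 111 141 165 170 149
  123 117 113]
 [135 134 132 128 117 106 102  97  93  88  82  79  79  86 131 156 159 135
  106 101 102]
 [106 103 103 103 100  97  96  85  78  75  74  74  74  78 101 119 124 112
  101  99 100]
 [100 100 100 101  99  99  97  87  74  71  70  70  75  77  80  94 100 100
  100 101 101]
 [ 99 101 101  99 101 100  94  77  56  49  48  54  69  79  88  95  98  99
   99 100 101]
 [100 100 101 101  99  90  74  49  35  24  26  27  43  58  75  91  97 101
  101  99 100]
 [100  99 100  99
[... 1063 characters left out ...]
1 100 100  77  44  32  28  29  30  31  37  58  86  99  99 100
  101 101 101]
 [101 102 101 100  96  71  37  29  31  29  30  31  31  46  82  96  99  99
  101 100 100]
 [102 101 100 100  91  63  35  30  25  30  31  30  29  36  73  93 100 100
  101 100 100]
 [111 101 101  99  80  50  29  28  30  31  31  30  29  33  60  89  98 100
  101 101 101]
 [116 103 100  99  74  41  31  28  29  29  30  33  29  32  53  84  96  99
  101 100 101]
 [120 107 103  94  65  37  31  26  27  31  30  29  32  29  40  79  96  99
  101 101 101]
 [127 124 119  96  60  33  29  31  30  31  29  30  29  31  35  67  91  98
  100 100 100]
 [130 129 125  96  48  30  30  28  31  28  32  33  31  33  33  57  85  96
   99 101 100]]
```

View pics/w6e.png

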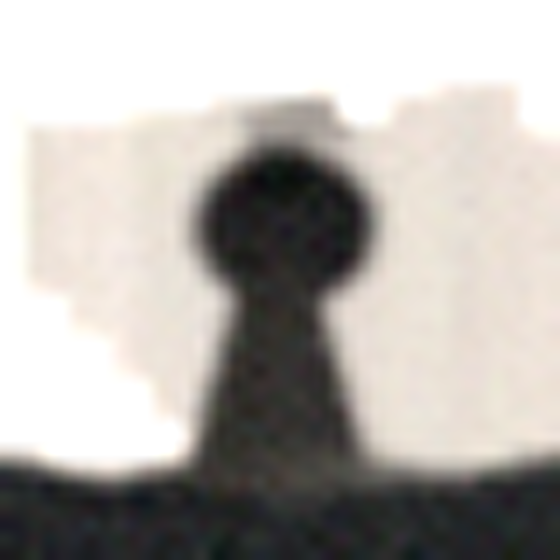

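View pics/w6.png

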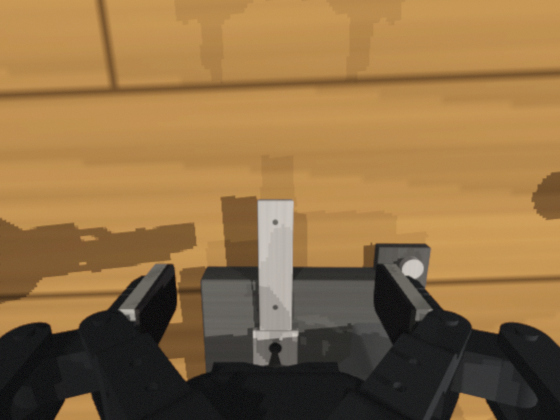

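The nudge hardly moved the blank: the tip-to-spot row difference was 6.2 before and is 6.3 now. I'll regrip and push a little further, checking the TCP at each stage.

```bash
python3 - <<'E'
from h import *
plan((.5185,-.0032,.0095),87.84)
E
python3 -m pendant '{"xyz":[[-0.38,0,0.2],[0,0,0.9],[0,0,1],[0,0,0.7],[0,0,0.26],[0,0,0],[0,0,0]],"spin":[0,0,0,0,0,0,0]}'
python3 -m pendant '{"xyz":[[0,0,0],[0,0,0],[0,0,0],[0,0,0],[0,0,0],[0,0,0]],"spin":[0,0,0,0,0,0]}' -1
python3 -m pendant '{"xyz":[[0,0,0]],"spin":[0]}'
```

```text
now 13.55 [ 0.5077 -0.0028  0.1017] yaw 87.84 gap 0.0854 F [-0.5  0.3  0.2] tz [-0.001  0.    -1.   ]
spin units -0.0 then shift units [-3.650e-01  1.000e-03  3.074e+00] if shift before spin [-3.650e-01  1.000e-03  3.074e+00]
time_s: 14.42
ee_pos: [0.5201, -0.0033, 0.0111]
tcp_rot: [0.001, 0.019, 1.0, -0.0]
contact_force: [0.3, -0.3, -0.0]
finger_gap: 0.0852
time_s: 15.18
ee_pos: [0.5193, -0.0033, 0.0107]
tcp_rot: [0.0, 0.019, 1.0, -0.0]
contact_force: [-1.1, 0.1, 5.1]
finger_gap: 0.0223
time_s: 15.3
ee_pos: [0.5193, -0.0033, 0.0107]
tcp_rot: [0.0, 0.019, 1.0, -0.0]
contact_force: [-0.7, 0.3, 5.3]
finger_gap: 0.0225
```

```bash
python3 -m pendant '{"xyz":[[-0.03,0,0],[-0.03,0,0],[0,0,0],[0,0,0]],"spin":[0,0,0,0]}'
python3 -m pendant '{"xyz":[[0,0,0]],"spin":[0]}'
python3 -m pendant '{"xyz":[[0,0,0],[0,0,0],[0,0,0],[0,0,0],[0,0,0],[0,0,-1],[0,0,-1],[0.2,0,-1],[0.2,0,-0.1],[0,0,0],[0,0,0]],"spin":[0,0,0,0,0,0,0,0,0,0,0]}' 1; python3 - <<'E'
from h import *
plan((.508,-.0063,.10),87.8)
p=r.camera_params('wrist');np.save('w7.npy',p)
f=np.mean([r.grab_frame('wrist')[:,:,::-1].astype(float) for _ in range(4)],0)
cv2.imwrite('pics/w7.png',f.astype('u1'))
for a in [(.608,-.006,.03),(.608,-.006,.035),(.609,-.006,.035)]: q=w2pix(p,a)[0];print(q)
u,v=map(int,q)
g=f.mean(2);print(u,v,u-10,v-16);print(g[v-16:v+10,u-10:u+11].round(0).astype(int))
def wid(row):
    c=int(round(q[0])); x=np.arange(g.shape[1]); s=g[row]
    L=[i for i in range(c,c-15,-1) if s[i]>62]; Rr=[i for i in range(c,c+15) if s[i]>62]
    l=L[0]+ (s[L[0]]-62)/(s[L[0]]-s[L[0]+1]); rr=Rr[0]-(s[Rr[0]]-62)/(s[Rr[0]]-s[Rr[0]-1]); return row,round(rr-l,2),round((rr+l)/2,2)
for k in range(v-14,v+8):
    try: print(wid(k),end=' ')
    except Exception: pass
crop('pics/w7.png',195,170,170,200,3,'pics/w7c.png')
E
```

```text
time_s: 15.8
ee_pos: [0.5193, -0.0033, 0.0104]
tcp_rot: [-0.002, 0.019, 1.0, 0.0]
contact_force: [-4.1, -0.8, 7.0]
finger_gap: 0.0224
time_s: 15.92
ee_pos: [0.5193, -0.0032, 0.0104]
tcp_rot: [-0.002, 0.019, 1.0, 0.0]
contact_force: [-4.7, -0.0, 7.2]
finger_gap: 0.0221
time_s: 17.3
ee_pos: [0.5083, -0.0028, 0.1025]
tcp_rot: [-0.001, 0.019, 1.0, 0.0]
contact_force: [0.7, 0.2, 0.2]
finger_gap: 0.0852
now 17.3 [ 0.5083 -0.0028  0.1025] yaw 87.84 gap 0.0852 F [0.7 0.2 0.2] tz [-1.8e-03  2.0e-04 -1.0e+00]
spin units 0.008 then shift units [ 0.006 -0.118  0.084] if shift before spin [ 0.006 -0.118  0.084]
[275.70836824 347.19318103]
[275.71644763 351.672043  ]
[275.76564192 352.80304809]
275 352 265 336
[[168 163 163 158 143 130 119 114 113 113 112 108 104 106 137 165 168 141
  108 104 104]
 [129 127 126 123 109 100  92  84  78  78  78  79  78  85 124 150 153 128
  103 101 101]
 [104 103 102 102  98  97  96  85  76  74  73  73  74  76  96 115 119 109
  100 100 101]
 [100 100  99 101 100 101  99  86  73  69  69  72  74  77  82  94  99 101
  101 100 101]
 [100 100 100 101 100 100  93  74  53 
[... 2191 characters left out ...]
 np.float64(12.09), np.float64(274.9)) (345, np.float64(12.7), np.float64(274.88)) (346, np.float64(12.63), np.float64(274.9)) (347, np.float64(12.23), np.float64(274.85)) (348, np.float64(11.23), np.float64(274.85)) (349, np.float64(9.77), np.float64(274.8)) (350, np.float64(7.68), np.float64(274.72)) (351, np.float64(6.55), np.float64(274.43)) (352, np.float64(6.64), np.float64(274.36)) (353, np.float64(7.31), np.float64(274.26)) (354, np.float64(7.88), np.float64(274.35)) (355, np.float64(8.39), np.float64(274.31)) (356, np.float64(8.99), np.float64(274.3)) (357, np.float64(9.56), np.float64(274.32)) (358, np.float64(10.12), np.float64(274.33)) (359, np.float64(10.68), np.float64(274.33))
```

View pics/w7c.png

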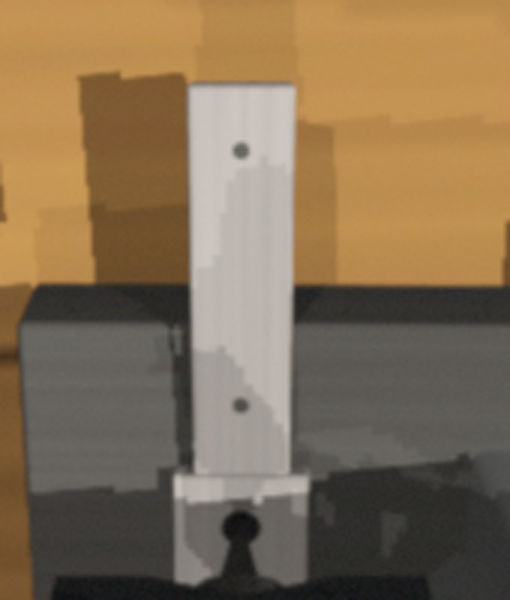

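The blank resisted: the arm flexed, with Fx about -5 N and the pads pressing it down with about 7 N. I'll regrip higher, relieve the down-force, and push until the TCP actually moves.

```bash

python3 -m pendant '{"xyz":[[-0.38,0,0.2],[0,0,0.9],[0,0,1],[0,0,0.7],[0,0,0.23],[0,0,0]],"spin":[0,0,0,0,0,0]}'
python3 -m pendant '{"xyz":[[0,0,0],[0,0,0],[0,0,0],[0,0,0],[0,0,0],[0,0,-0.04],[0,0,0]],"spin":[0,0,0,0,0,0,0]}' -1
python3 -m pendant '{"xyz":[[-0.05,0,0],[0,0,0]],"spin":[0,0]}'
```

```text
time_s: 18.25
ee_pos: [0.5207, -0.0033, 0.0122]
tcp_rot: [-0.0, 0.019, 1.0, -0.0]
contact_force: [-0.0, 0.1, 1.1]
finger_gap: 0.0856
time_s: 19.12
ee_pos: [0.5205, -0.0033, 0.0137]
tcp_rot: [0.0, 0.019, 1.0, -0.0]
contact_force: [1.0, 0.1, -0.8]
finger_gap: 0.0222
time_s: 19.38
ee_pos: [0.5215, -0.0033, 0.0135]
tcp_rot: [-0.001, 0.019, 1.0, 0.0]
contact_force: [-0.3, 0.5, -0.6]
finger_gap: 0.022
```

```bash

python3 -m pendant '{"xyz":[[-0.02,0,0],[0,0,0]],"spin":[0,0]}'
python3 -m pendant '{"xyz":[[0,0,0],[0,0,0],[0,0,0],[0,0,0],[0,0,0],[0,0,-1],[0,0,-1],[0.2,0,-1],[0.2,0,0],[0,0,0],[0,0,0]],"spin":[0,0,0,0,0,0,0,0,0,0,0]}' 1; cat > look.py <<'E'
from h import *
plan((.508,-.0063,.10),87.8)
p=r.camera_params('wrist');np.save('w8.npy',p)
f=np.mean([r.grab_frame('wrist')[:,:,::-1].astype(float) for _ in range(3)],0)
cv2.imwrite('pics/w8.png',f.astype('u1'))
for a in [(.608,-.006,.03),(.608,-.006,.035),(.609,-.006,.035)]: q=w2pix(p,a)[0];print(q)
u,v=map(int,q)
g=f.mean(2)
def wid(row):
    c=int(round(q[0])); s=g[row]
    L=[i for i in range(c,c-15,-1) if s[i]>62]; Rr=[i for i in range(c,c+15) if s[i]>62]
    l=L[0]+ (s[L[0]]-62)/(s[L[0]]-s[L[0]+1]); rr=Rr[0]-(s[Rr[0]]-62)/(s[Rr[0]]-s[Rr[0]-1]); return row,round(float(rr-l),2),round(float(rr+l)/2,2)
for k in range(v-14,v+8):
    try: print(wid(k),end=' ')
    except Exception: pass
crop('pics/w8.png',195,170,170,200,3,'pics/w8c.png')
E
python3 look.py
```

```text
time_s: 19.62
ee_pos: [0.5224, -0.0034, 0.0137]
tcp_rot: [-0.0, 0.019, 1.0, -0.0]
contact_force: [-0.7, -0.4, -1.6]
finger_gap: 0.022
time_s: 21.0
ee_pos: [0.5098, -0.0028, 0.1028]
tcp_rot: [-0.001, 0.019, 1.0, 0.0]
contact_force: [-0.4, -0.1, -0.4]
finger_gap: 0.0854
now 21.0 [ 0.5098 -0.0028  0.1028] yaw 87.84 gap 0.0854 F [-0.4 -0.1 -0.4] tz [-1.8e-03  2.0e-04 -1.0e+00]
spin units 0.008 then shift units [ 0.056 -0.118  0.094] if shift before spin [ 0.056 -0.118  0.094]
[275.70787454 345.26338514]
[275.71598358 349.70657501]
[275.76519998 350.84027711]
(336, 17.57, 278.09) (337, -33.92, 256.29) (338, -114.97, 217.49) (339, -1.34, 274.53) (340, 4.24, 274.73) (341, 7.34, 274.8) (342, 9.75, 274.86) (343, 11.2, 274.85) (344, 12.07, 274.9) (345, 12.6, 274.9) (346, 12.65, 274.91) (347, 12.21, 274.84) (348, 11.21, 274.86) (349, 9.71, 274.8) (350, 7.92, 274.57) (351, 7.68, 274.33) (352, 7.84, 274.31) (353, 8.37, 274.3) (354, 8.94, 274.32) (355, 9.63, 274.36) (356, 10.12, 274.35) (357, 10.59, 274.32)
```

View pics/w8c.png

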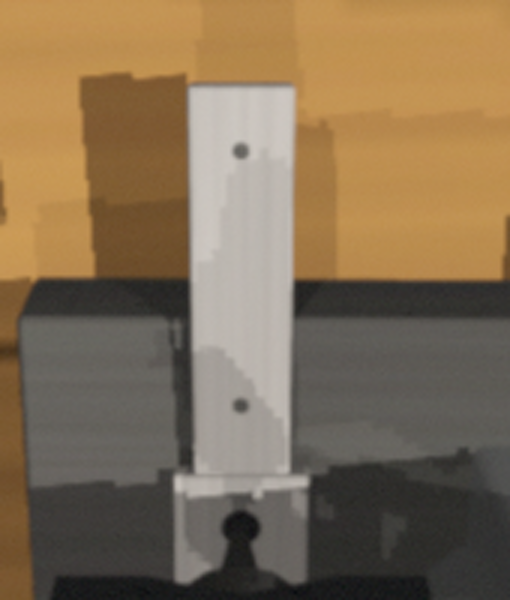

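Now the difference is 4.3 rows against the ideal 4.5, with a sideways error of about 0.4 mm. The blank is parallel to the block edge and released, so on to the hammer.

```bash
python3 - <<'E'
from h import *
plan((.415,.263,.22),97.9)
E
```

```text
now 21.15 [ 0.5102 -0.0029  0.103 ] yaw 87.84 gap 0.0856 F [-0.1  0.2 -0.1] tz [-1.4e-03  1.0e-04 -1.0e+00]
spin units -2.013 then shift units [ 1.931  9.216 -3.894] if shift before spin [ 3.512  8.737 -3.894]
```

```bash
python3 -m pendant '{"xyz":[[0,0,-1],[0,0,-1],[0.2,1,-0.9],[0.2,1,-1],[0.2,1,0],[0.2,1,0],[0.2,1,0],[0.2,1,0],[0.2,1,0],[0.2,1,0],[0.33,1.0,0],[0,0.2,0]],"spin":[-1,-1,0,0,0,0,0,0,0,0,0,0]}'; python3 -m pendant '{"xyz":[[0,0,0]],"spin":[0]}'; python3 - <<'E'
from h import *
plan((.415,.263,.22),97.9)
p=r.camera_params('wrist');np.save('w9.npy',p)
cv2.imwrite('pics/w9.png',r.grab_frame('wrist')[:,:,::-1])
E
```

```text
time_s: 22.65
ee_pos: [0.4146, 0.2637, 0.2203]
tcp_rot: [-0.001, -0.07, 0.998, -0.0]
contact_force: [0.1, -1.2, 0.2]
finger_gap: 0.0852
time_s: 22.78
ee_pos: [0.4157, 0.2625, 0.2205]
tcp_rot: [-0.0, -0.069, 0.998, -0.0]
contact_force: [-0.4, -0.1, -0.0]
finger_gap: 0.0856
now 22.775 [0.4157 0.2625 0.2205] yaw 97.9 gap 0.0856 F [-0.4 -0.1 -0. ] tz [-2.e-04 -7.e-04 -1.e+00]
spin units -0.0 then shift units [0.021 0.02  0.017] if shift before spin [0.021 0.02  0.017]
```

View pics/w9.png

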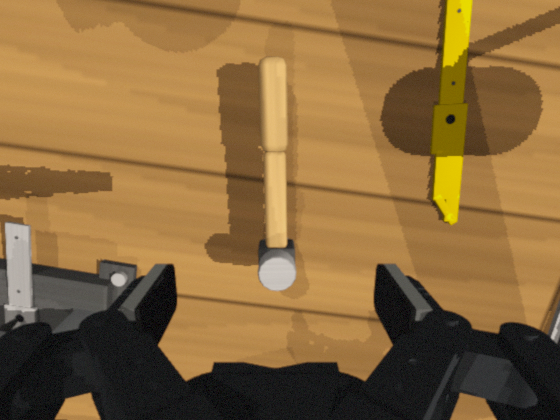

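The picture shows the hammer's top face centred at (277,270), the handle neck from 266 to 287 at row 243, and the handle end centre at (273,60).

```bash
python3 - <<'E'
from h import *
p=np.load('w9.npy',allow_pickle=True).item()
P={n:pix2w(p,a[:2],a[2]) for n,a in dict(top=(277.3,270,.068),neck=(276.7,240,.040),mid=(275.5,152,.040),step=(274.6,152,.045),end=(273,75,.045)).items()}
for n,v in P.items(): print(n,v.round(4))
a=lambda u,v:np.degrees(np.arctan2(*(P[v]-P[u])[[1,0]]))
print(a('mid','neck'),a('end','neck'),a('end','top'))
E
python3 -c "
from h import *
crop('pics/w9.png',220,40,110,260,2.3,'pics/w9c.png')"
```

```text
top [0.4894 0.275  0.068 ]
neck [0.4693 0.2717 0.04  ]
mid [0.38   0.2579 0.04  ]
step [0.3796 0.257  0.045 ]
end [0.3125 0.2463 0.045 ]
8.732927768768672 9.19617095705957 9.216266061238807
```

View pics/w9c.png

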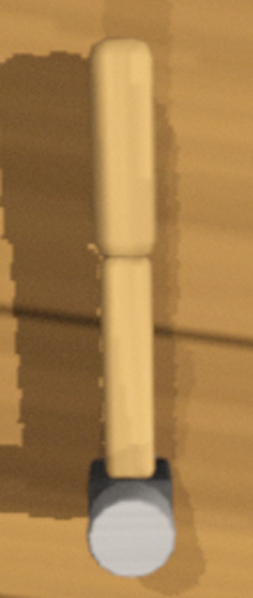

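```bash
python3 - <<'E'
from h import *
plan((.4575,.2694,.014),98.9)
E
```

```text
now 22.825 [0.4159 0.2621 0.2205] yaw 97.85 gap 0.0852 F [-0.8  0.1  1.5] tz [-1.e-04 -8.e-04 -1.e+00]
spin units -0.21 then shift units [-1.411  0.032  6.885] if shift before spin [-1.41   0.058  6.885]
```

```bash
python3 -m pendant '{"xyz":[[-0.7,0.02,0],[-0.7,0.02,0.5],[0,0,1],[0,0,1],[0,0,1],[0,0,1],[0,0,1],[0,0,0.8],[0,0,0.5],[0,0,0],[0,0,0]],"spin":[-0.2,0,0,0,0,0,0,0,0,0,0]}'; python3 - <<'E'
from h import *
plan((.4575,.2694,.014),98.9)
cv2.imwrite('pics/w10.png',r.grab_frame('wrist')[:,:,::-1])
E
```

```text
time_s: 24.2
ee_pos: [0.4576, 0.2699, 0.0175]
tcp_rot: [0.001, -0.077, 0.997, 0.0]
contact_force: [-0.2, 0.5, 0.1]
finger_gap: 0.0855
now 24.2 [0.4576 0.2699 0.0175] yaw 98.82 gap 0.0855 F [-0.2  0.5  0.1] tz [ 1.1e-03  3.0e-04 -1.0e+00]
spin units -0.015 then shift units [ 0.007 -0.015  0.115] if shift before spin [ 0.007 -0.015  0.115]
```

View pics/w10.png

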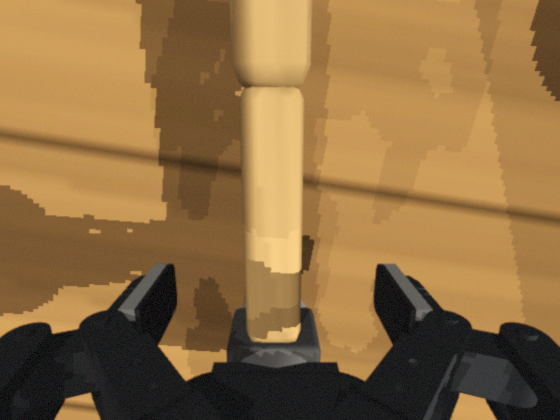

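```bash
python3 -m pendant '{"xyz":[[0,0,0.1],[0,0,0]],"spin":[0,0]}'; python3 -m pendant '{"xyz":[[0,0,0],[0,0,0],[0,0,0],[0,0,0],[0,0,0],[0,0,0],[0,0,0]],"spin":[0,0,0,0,0,0,0]}' -1; python3 - <<'E'
from h import *
plan((.4575,.2694,.014),98.9)
cv2.imwrite('pics/w11.png',r.grab_frame('wrist')[:,:,::-1])
E
```

```text
time_s: 24.5
ee_pos: [0.457, 0.27, 0.0141]
tcp_rot: [0.0, -0.077, 0.997, 0.0]
contact_force: [-0.3, -0.4, -0.4]
finger_gap: 0.0853
time_s: 25.38
ee_pos: [0.4568, 0.2697, 0.0139]
tcp_rot: [-0.0, -0.077, 0.997, -0.0]
contact_force: [-1.1, -3.3, 4.9]
finger_gap: 0.0213
now 25.375 [0.4568 0.2697 0.0139] yaw 98.84 gap 0.0213 F [-1.1 -3.3  4.9] tz [-1.e-04 -3.e-04 -1.e+00]
spin units -0.012 then shift units [-0.021 -0.012 -0.003] if shift before spin [-0.021 -0.012 -0.003]
```

View pics/w11.png

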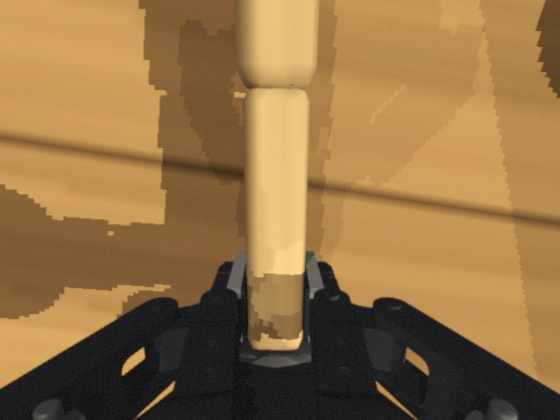

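```bash
python3 -m pendant '{"xyz":[[0,0,-0.2],[0,0,-0.3],[0,0,-0.5],[0,0,-0.5],[0,0,-0.6],[0,0,-0.8],[0,0,-1],[0,0,-1],[0,0,-1],[0,0,-0.7],[0,0,-0.3],[0,0,0]],"spin":[0,0,0,0,0,0,0,0,0,0,0,0]}'; python3 - <<'E'
from h import *
plan((.5715,-.0118,.22),98.84)
cv2.imwrite('pics/w12.png',r.grab_frame('wrist')[:,:,::-1])
cv2.imwrite('pics/side12.png',r.grab_frame('side')[:,:,::-1])
crop('pics/side12.png',170,70,140,130,4,'pics/side12c.png')
E
```

```text
time_s: 26.92
ee_pos: [0.4568, 0.2699, 0.2213]
tcp_rot: [0.0, -0.077, 0.997, 0.0]
contact_force: [0.2, -0.1, -8.5]
finger_gap: 0.0209
now 26.925 [0.4568 0.2699 0.2213] yaw 98.84 gap 0.0209 F [ 0.2 -0.1 -8.5] tz [ 9.e-04  3.e-04 -1.e+00]
spin units 0.001 then shift units [-2.335 -9.866  0.045] if shift before spin [-2.334 -9.867  0.045]
```

View pics/w12.png

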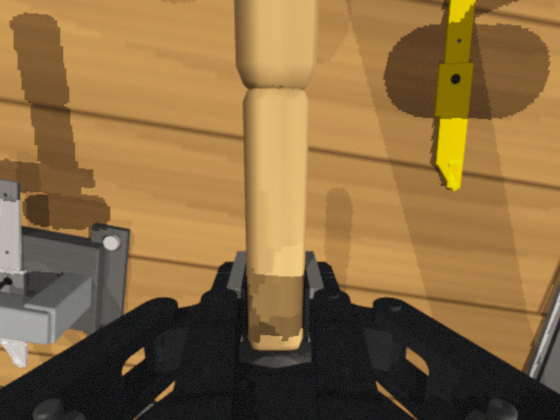

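View pics/side12c.png

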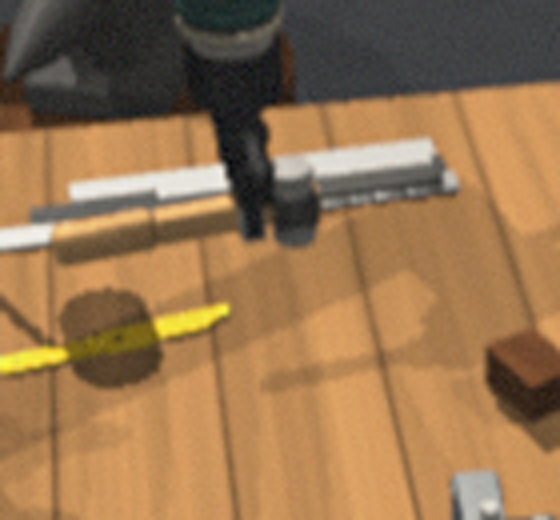

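The hammer is held with no visible slip: the handle step stays at row 87. Carrying it over.

```bash
python3 -m pendant '{"xyz":[[-0.2,-0.5,0],[-0.2,-0.9,0],[-0.23,-1,0],[-0.23,-1,0],[-0.23,-1,0],[-0.23,-1,0],[-0.23,-1,0],[-0.23,-1,0],[-0.25,-1,0],[-0.2,-0.9,0],[-0.1,-0.56,0],[0,0,0]],"spin":[0,0,0,0,0,0,0,0,0,0,0,0]}'; python3 -m pendant '{"xyz":[[0,0,0],[0,0,0]],"spin":[0,0]}';  python3 - <<'E'
from h import *
plan((.5715,-.0118,.189),98.84)
for n in('side','top'): cv2.imwrite(f'pics/{n}13.png',r.grab_frame(n)[:,:,::-1])
crop('pics/side13.png',230,140,90,90,6,'pics/side13c.png')
crop('pics/top13.png',225,160,90,90,6,'pics/top13c.png')
E
```

```text
time_s: 28.52
ee_pos: [0.5715, -0.0131, 0.2201]
tcp_rot: [-0.001, -0.076, 0.997, -0.0]
contact_force: [-0.9, 0.7, -7.7]
finger_gap: 0.0212
time_s: 28.78
ee_pos: [0.5709, -0.0108, 0.2206]
tcp_rot: [-0.0, -0.078, 0.997, 0.0]
contact_force: [-0.3, 0.1, -7.7]
finger_gap: 0.0213
now 28.775 [ 0.5709 -0.0108  0.2206] yaw 98.9 gap 0.0213 F [-0.3  0.1 -7.7] tz [-7.e-04  3.e-04 -1.e+00]
spin units 0.011 then shift units [-0.016 -0.035  1.055] if shift before spin [-0.016 -0.035  1.055]
```

View pics/side13c.png

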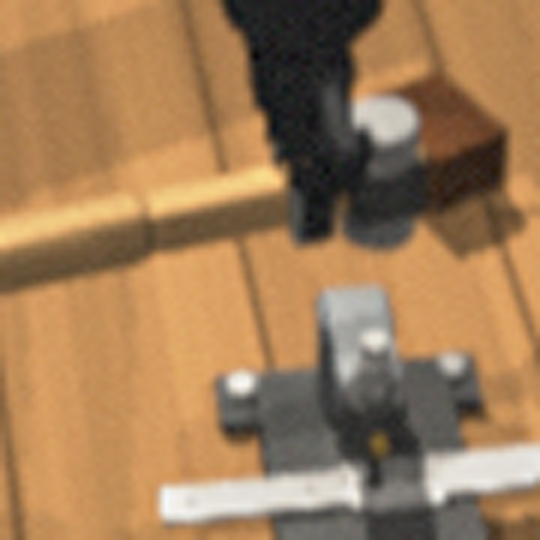

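View pics/top13c.png

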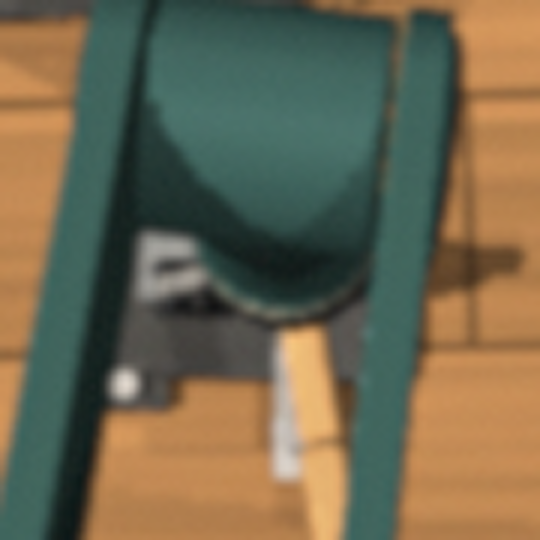

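In the side crop, the hammer's top face centre is at (388,122) and its lower face's front rim is at about (380,245). The punch head's top is at (376,342).

```bash
python3 - <<'E'
from h import *
S=r.camera_params('side')
s=lambda x,y,z:pix2w(S,(230+(x+.5)/6-.5,140+(y+.5)/6-.5),z).round(4)
print('hamtop',s(388,119,.2747),'punch',s(376,341,.135))
# predicted
for n,P in dict(top=(.6064,-.0055,.2747),face=(.6064,-.0055,.2067),head=(.607,-.0065,.135)).items(): print(n,((w2pix(S,P)[0]-[230,140]+.5)*6-.5).round(1))
crop('pics/side13.png',280,150,30,55,10,'pics/side13d.png')
E
```

```text
hamtop [ 0.6116 -0.0056  0.2747] punch [ 0.6069 -0.0084  0.135 ]
top [377.2 120.1]
face [375.6 229.8]
head [375.5 338.5]
```

View pics/side13d.png

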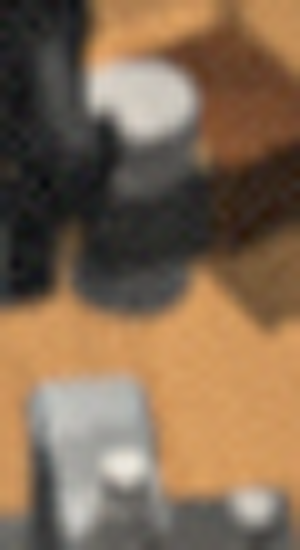

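```bash
python3 - <<'E'
from h import *
S=r.camera_params('side')
im=cv2.imread('pics/side13.png'); k=5;x0,y0=180,140
base=cv2.resize(im[y0:y0+95,x0:x0+130],None,fx=k,fy=k,interpolation=cv2.INTER_CUBIC)
tcp=np.array([.5712,-.0112,.2203]);yaw=np.radians(8.85)
def pts(th):
    a=np.linspace(0,2*np.pi,30)
    def tr(L):
        L=np.array(L,float)-[-.0365,0,.034]
        R=Ro.from_euler('ZY',[yaw,th]).as_matrix()
        return L@R.T+tcp+[0,0,.019]
    c=lambda z:tr(np.c_[.019*np.cos(a),.019*np.sin(a),0*a+z])
    h=[tr([(-.019,s*.011,.034+t*.013),(-.11,s*.011,.034+t*.013)]) for s in(-1,1) for t in (-1,1)]+[tr([(-.11,s*.013,.034+t*.0155),(-.2,s*.013,.034+t*.0155)]) for s in(-1,1) for t in (-1,1)]
    return [c(0),c(.068)]+h
for th,n in((0,'a'),(2.5,'b')):
    o=base.copy()
    for q in pts(np.radians(th)):
        P=((w2pix(S,q)-[x0,y0]+.5)*k-.5).round().astype(int); cv2.polylines(o,[P],False,(0,0,255),1)
    cv2.imwrite(f'pics/ov{n}.png',o)
E
```

```text
(no output)
```

View pics/ova.png

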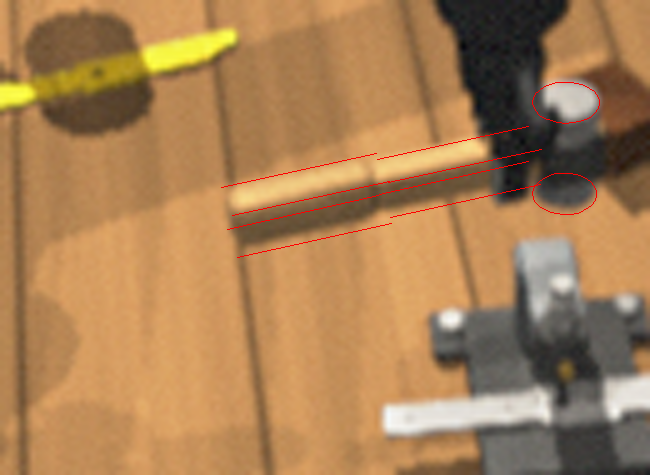

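View pics/ovb.png

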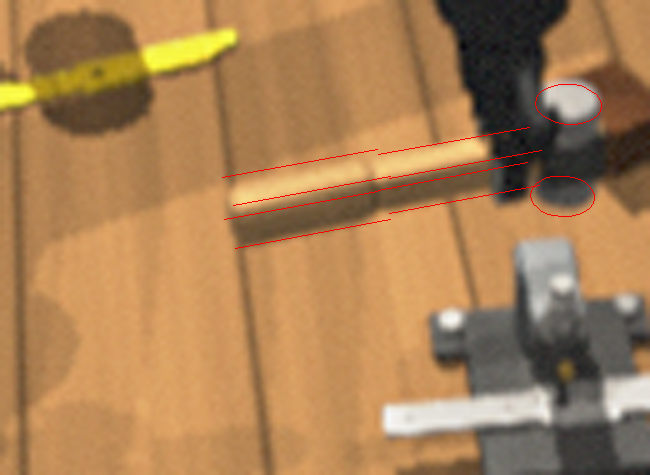

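```bash
python3 - <<'E'
from h import *
S=r.camera_params('side')
f=lambda x,y,z:pix2w(S,(280+(x+.5)/10-.5,150+(y+.5)/10-.5),z).round(4)
print('top',f(135,98,.2745),f(140,98,.2745),'face',f(129,271,.206),f(133,271,.206),'punch head',f(125,466,.135))
im=cv2.imread('pics/side13.png')[150:205,280:310]
im=cv2.convertScaleAbs(im,alpha=1.8,beta=-20)
cv2.imwrite('pics/side13e.png',cv2.resize(im,None,fx=14,fy=10.9,interpolation=cv2.INTER_LANCZOS4))
E
```

```text
top [ 0.6084 -0.0044  0.2745] [ 0.6098 -0.0047  0.2745] face [0.6084 0.0008 0.206 ] [6.096e-01 5.000e-04 2.060e-01] punch head [ 0.6065 -0.0071  0.135 ]
```

View pics/side13e.png

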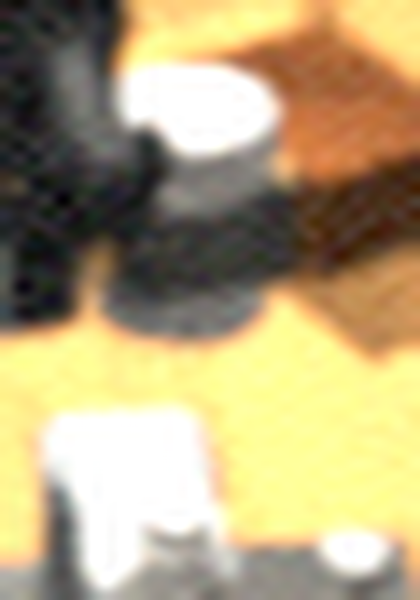

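```bash
python3 - <<'E'
from h import *
# circle refine of hammer top in w9
p=np.load('w9.npy',allow_pickle=True).item()
g=cv2.imread('pics/w9.png')
for (u,v) in [(276.9,273.2),(277,271)]: print('top',pix2w(p,(u,v),.068).round(4))
q=w2pix(p,[(.493+.019*np.cos(a),.275+.019*np.sin(a),.068) for a in np.linspace(0,6.28,5)]);print(q.round(1))
# junction via w11: camera in tool from current
s=r.get_state();pc=r.camera_params('wrist');R,_=cv2.Rodrigues(pc['rvec']);c=-R.T@pc['tvec']
Rt=rot(s);ct=Rt.T@(c-s['ee_pos']);Rc=Rt.T@R.T
K=pc['mtx']
def tool(u,v,h): # point at tool-z = h above TCP (tool z = -h)
    d=Rc@np.linalg.inv(K)@[u,v,1]; return ct+d*((-h-ct[2])/d[2])
print('junction tool xy (mm)',(tool(275,348,.047-.0139)*1e3).round(1),'step',(tool(276,87,.034+.0135-.0139)*1e3).round(1), (tool(276,87,.034+.0155-.0139)*1e3).round(1))
for i in range(6):
    r.grab_frame('side') if i else None
    print(r.get_state()['ee_pos'].round(4))
im=g[235:300,250:305];cv2.imwrite('pics/w9t.png',cv2.resize(im,None,fx=9,fy=9,interpolation=cv2.INTER_CUBIC))
im=cv2.imread('pics/w12.png')[320:375,230:320];cv2.imwrite('pics/w12t.png',cv2.resize(cv2.convertScaleAbs(im,alpha=2),None,fx=8,fy=8,interpolation=cv2.INTER_CUBIC))
E
```

```text
top [0.4928 0.2751 0.068 ]
top [0.4905 0.2748 0.068 ]
[[274.1 290.6]
 [296.1 275.8]
 [279.6 255.5]
 [257.5 270.8]
 [274.1 290.6]]
junction tool xy (mm) [-16.9   0.2 -33.1] step [ 78.6   0.5 -33.6] [ 78.4   0.5 -35.6]
[ 0.5711 -0.0109  0.2208]
[ 0.5712 -0.011   0.2209]
[ 0.5713 -0.0111  0.2209]
[ 0.5713 -0.0112  0.2209]
[ 0.5714 -0.0113  0.2209]
[ 0.5714 -0.0114  0.2209]
```

View pics/w9t.png

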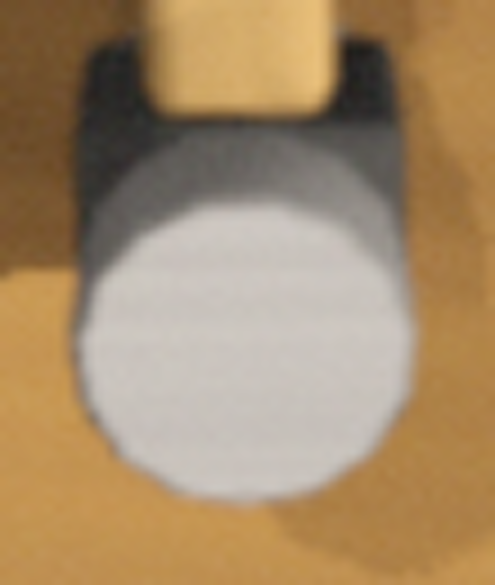

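View pics/w12t.png

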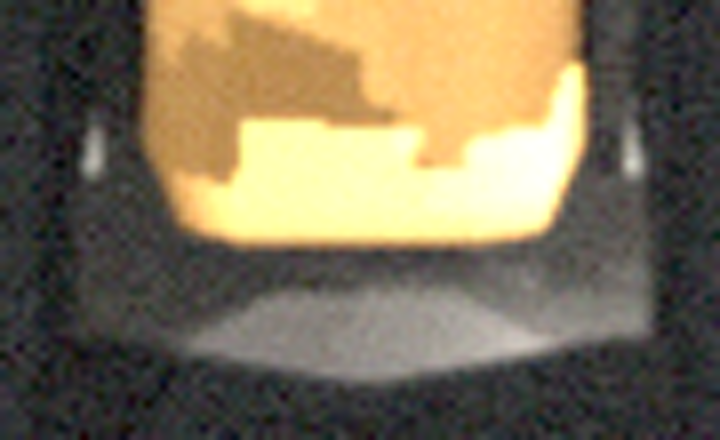

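```bash
python3 -m pendant '{"xyz":[[-0.02,-0.03,0.1],[0,0,0.2],[0,0,0.2],[0,0,0.2],[0,0,0.2],[0,0,0.1],[0,0,0],[0,0,0],[0,0,0],[0,0,0]],"spin":[0,0,0,0,0,0,0,0,0,0]}';  python3 - <<'E'
from h import *
for n in('side','wrist'): cv2.imwrite(f'pics/{n}14.png',r.grab_frame(n)[:,:,::-1])
plan((.5718,-.0122,.19),98.84)
crop('pics/side14.png',260,150,70,70,8,'pics/side14c.png')
E
```

```text
time_s: 30.38
ee_pos: [0.5723, -0.0125, 0.191]
tcp_rot: [0.0, -0.077, 0.997, -0.0]
contact_force: [0.7, -0.8, -8.5]
finger_gap: 0.0211
now 30.475 [ 0.5722 -0.0125  0.1909] yaw 98.84 gap 0.0213 F [ 0.4 -0.5 -8.5] tz [ 1.e-04 -1.e-04 -1.e+00]
spin units 0.0 then shift units [0.011 0.011 0.03 ] if shift before spin [0.011 0.011 0.03 ]
```

View pics/side14c.png

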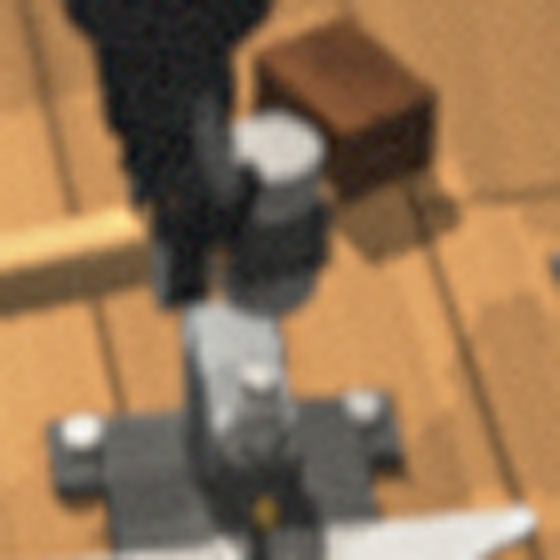

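View pics/wrist14.png

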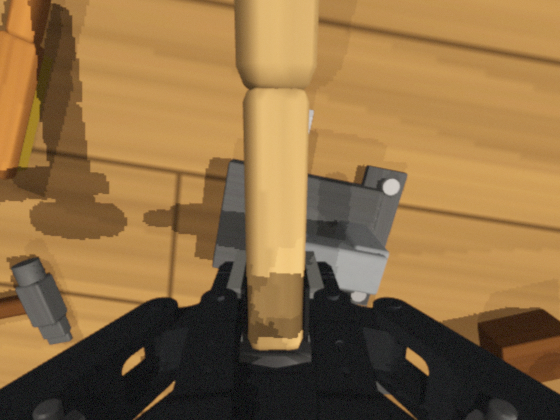

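The side view suggests the hammer sits a few mm too far ahead of the punch: face centre at crop x≈274, punch head at ≈259. I'll measure this more precisely with averaged frames.

```bash
cat > sv.py <<'E'
from h import *
import sys
S=r.camera_params('side')
f=np.mean([r.grab_frame('side')[:,:,::-1].astype(float) for _ in range(6)],0)
o=f[160:220,270:320]; cv2.imwrite(sys.argv[1],cv2.resize(np.clip(o*1.5-20,0,255).astype('u1'),None,fx=12,fy=10,interpolation=cv2.INTER_CUBIC))
cv2.imwrite('pics/sideavg.png',f.astype('u1'))
s=r.get_state();print(s['ee_pos'].round(4),s['time_s'])
for z in (.135,.174,.242): print(z,[ ((w2pix(S,(x,-.007,z))[0]-[270,160]+.5)*[12,10]).round(0) for x in(.604,.607,.610)])
E
python3 sv.py pics/s15.png
```

```text
[ 0.5722 -0.0124  0.1908] 30.775
0.135 [array([261., 367.]), array([272., 366.]), array([284., 365.])]
0.174 [array([262., 271.]), array([274., 270.]), array([286., 269.])]
0.242 [array([265.,  95.]), array([277.,  94.]), array([290.,  92.])]
```

View pics/s15.png

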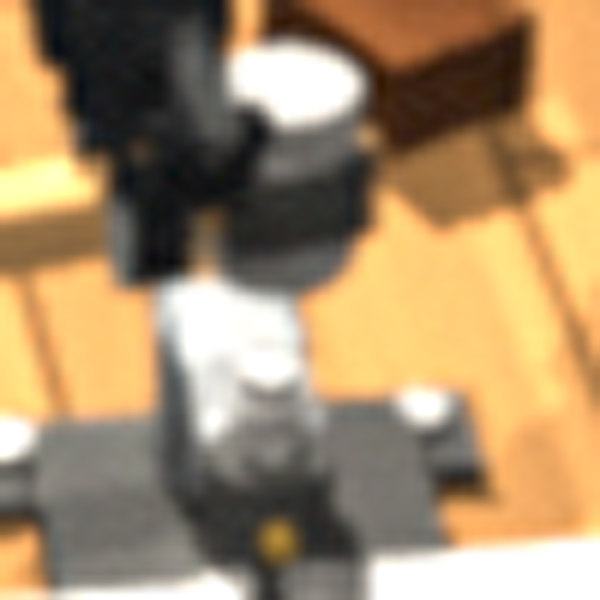

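The side camera puts the face centre at x≈0.610 and the punch at 0.607. The initial side and top measurements of both (0.112 m apart, against 0.114 m moved) agree that the hammer is about 2.5 mm too far ahead, so I'll move it back.

```bash
python3 -m pendant '{"xyz":[[0.04,0,0],[0.045,0,0],[0,0,0],[0,0,0],[0,0,0],[0,0,0]],"spin":[0,0,0,0,0,0]}'; python3 sv.py pics/s16.png
```

```text
time_s: 31.52
ee_pos: [0.5696, -0.0128, 0.1908]
tcp_rot: [-0.0, -0.077, 0.997, -0.0]
contact_force: [0.0, 0.1, -8.7]
finger_gap: 0.0212
[ 0.5696 -0.0128  0.1908] 31.825
0.135 [array([261., 367.]), array([272., 366.]), array([284., 365.])]
0.174 [array([262., 271.]), array([274., 270.]), array([286., 269.])]
0.242 [array([265.,  95.]), array([277.,  94.]), array([290.,  92.])]
```

View pics/s16.png

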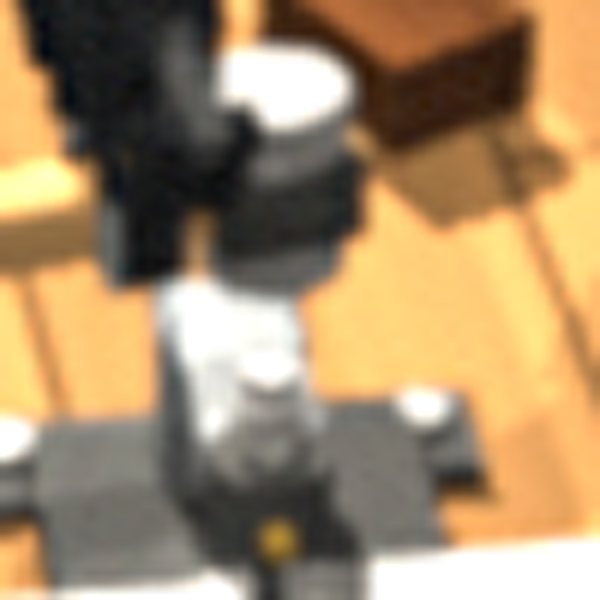

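View pics/sideavg.png

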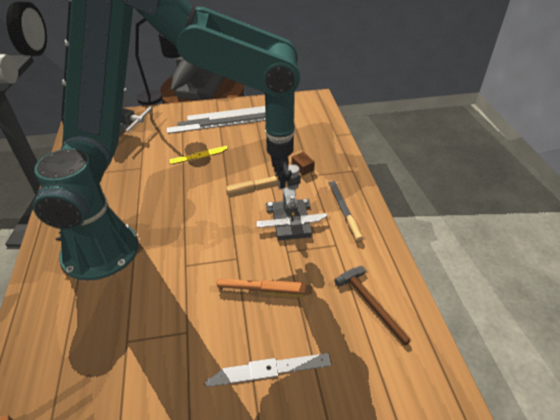

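The face centre is now at crop x≈276, over the punch axis (expected ≈273). Clearance is about 41 mm and the arm is still. Handing in.

```bash
python3 -m pendant '{"xyz":[[0,0,0],[0,0,0]],"spin":[0,0]}'; python3 -c "
from workcell import r
s=r.get_state();print(s['joint_velocities'].round(4),s['finger_gap']);print(r.close_job())"
```

```text
time_s: 32.08
ee_pos: [0.5696, -0.0129, 0.1908]
tcp_rot: [-0.0, -0.077, 0.997, -0.0]
contact_force: [0.0, -0.4, -8.4]
finger_gap: 0.0213
[-0.0009  0.0003  0.0002  0.0016  0.0009  0.0009] 0.021309314338755145
the job is handed in; nothing more can be done
None
```

The blank is positioned and released, and I handed in at about 32 s with the arm holding the hammer still over the punch. I never commanded the arm onto the punch, and no move was aimed at the brush, peen hammer, offcut or file. I did not separately check the punch joint or those items at the end.

**Blank:**
- I gripped the tang and slid the blank flat until the pen spot was under the punch point. Two fine nudges failed because friction held it, and a third, with the down-force relieved, worked.
- The last close wrist view put the point within about 0.5 mm of the spot's centre.
- The blank lay along the block to within a few tenths of a degree when I let go.

**Hammer:**
- It is held by the handle about 36 mm behind the head centre, face down. The wrist reads about 8.5 N and the arm is at rest.
- The face is about 41 mm above the punch head.
- The cameras disagreed by 2–4 mm on its fore-and-aft position. I followed the side view, supported by the top view's earlier measurement, and moved it back about 2.6 mm. After that the side view shows it centred to about 1 mm. By the wrist camera alone it would be about 2–3 mm short.
- It droops about 2° nose-down in the grip, which I could not correct because the pendant cannot tilt the tool.

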